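Stock the condiment pail and hang it on the serving rail

ROBOT

A 6-joint arm with a two-finger parallel gripper is mounted at the origin on a cart in front of the work surface, level with it; the furniture and walls round the work are solid. World frame = base frame: x ahead of the robot, y to its left, z up, the work surface at z = 0. Lengths are in m, angles in rad, forces in N, time in s.
With the tool pointing down it reaches from about 0.375 to 0.9 m from the base axis. Payload 3.1 kg.
Tool frame: the origin (TCP) lies between the finger pads; the fingertips stand 17 mm ahead of it and the grasp point (between the pads) lies 2 mm behind it; z points along the fingers, y is the line along which they close (so a half turn about z gives the same grasp; the last joint's range is limited). The gripper opens to 85 mm and grips with 20 to 120 N. Pads are 22 mm wide; open, the fingers measure 114 mm over their backs; the gripper's body (76 mm by 85 mm) begins 54 mm behind the grasp point. The pads swing forward as they close: fully open they stand 13 mm farther back than shut.
Start: joints at [-1.363, 0.527, 1.433, -0, 1.181, -0.178], TCP at [0.236, -0.579, 0.248] pointing down, gripper open.
Joint ranges: [-3.08, 3.08], [-0.75, 2.2], [0.22, 2.44], [-1.43, 4.57], [0, 2.65], [-2.85, 2.85]. Speed limits (rad/s): [2.79, 2.79, 3.14, 3.14, 3.14, 3.14].

INTERFACE

Orientations are given as a unit quaternion [x, y, z, w].
In Python, from station import sense, vision, order gives the robot as it stands.
- The arm moves only by the shell command python3 -m crank 'ROWS' [OPENING] [FORCE]. ROWS is JSON, a list of rows, each an object with "dp": the shift along the world's x, y, z in units of 30 mm (1.0 is 30 mm), a list of three; "angular": the turn, a rotation vector about the world's x, y, z in degrees, a list of three. In form: [{"dp": [dx, dy, dz], "angular": [ax, ay, az]}, ...]. A call has 1 to 20 rows; each row shifts and turns the commanded pose from where the row before left it; what a row does not reach is not made up. A row lasts 1/10 s, in which the tool goes at most 50 mm and 8.59 degrees, less where a joint would pass 70% of its speed; a pose out of reach is approached as far as the arm can. A call is refused whole if a number of a shift passes 1 or a number of a turn 8.59, either way. A call with a gripper value outside its range is refused whole. OPENING is the closure, from 0 (fully open) to 1 (shut), set as the call begins (- or left out, the last holds). The fingers move at their own pace and stop on an object; FORCE is the grip in N (left out, the last holds). Time passes only in rows, so rows that do not move let the fingers close. It gives the time, the measured TCP pose, the force, the opening and the grip force at its end, in the units of the state.
- sense(): the state, without advancing time (a new reading comes with each control period).
- vision.snapshot(name): name is "scene" or "top"; returns a dict with "image" (480x640x3 uint8, blue, green, red), "range_z" (480x640 float32, m along the optical axis (not along the pixel's ray), 0 where there is no reading), "mtx" (3x3 intrinsics, pixels), "pose" (4x4, takes a point from camera to world coordinates). Camera axes: x right, y down, z forward; pixel columns grow to the right and rows downward; lengths in m; the calibration is good to about 2 mm. A picture is of the moment at which its call begins.
- order.sign_off(): hands the job in; it is judged then, once.
The state is a dict: "t": time; "q": joint angles; "qd": joint speeds; "tau": joint torques, N m; "tcp_pos": TCP position; "tool_rot": TCP orientation; "force": force on the tool from outside, world axes, zero at the start; "ft_torque": the same for the moment, N m; "finger_gap": opening from 0.0 (shut) to 1.0 (fully open); "gripper_force": force on a finger pad.
Only numpy, scipy, OpenCV 4.12 (cv2) and the standard library are available. Lean on these libraries where they do the work, as an engineer would, in place of code of your own. Each camera call takes 0.05 s, during which the arm holds its last target. There are 200 camera calls.

TASK

The washed condiment pail hangs by its wire handle on the draining rail (the stand with the rectangular drip tray). Lift it off over the rail's upturned end, stand it on the bare worktop and let go so that its handle folds down, stand the glass pepper shaker in it, cap up, then raise the handle again and hang the loaded pail over the end stop onto the serving rail (the stand with the round foot). Leave the spice jar, the tin and the tumbler where they are.

Things in the scene. Friction and masses are not known exactly. Their poses are not given: they have to be found in the camera images.
- pail: Small steel pail, 80 mm tall, 94 mm wide at the rim, 72 at the foot, walls 3 mm, inner floor 4 mm up and 66 mm wide; about 0.21 kg with its wire handle. Origin: centre of the underside; z up, x from front to back, y along the handle's hinge axis, 74 mm above the underside. It hangs with its front (-x) towards the rail's free end.
- pail_handle (a joint): Angle of the wire handle on the pail: 0 is upright over the mouth, 1.35 rad is folded down to the front (-x side of the pail, nearly level); range -0.055 to 1.35. It swings freely and is cranked 5 mm forward, so when let go on a standing pail it falls to the front by itself in about a second. When the pail hangs it stays at about -0.05.
- handle_grip (a point): Grip point, midway between the two parallel legs of the handle's narrow top loop, 85 mm from the hinge axis. Legs: 6 mm wire, 40 mm over the outside, 28 mm inside, straight from 55 to 93 mm from the hinge; pinch them from outside along the pail's y (also astride the rail). Handle upright: 5 mm before and 159 mm above the pail's origin; folded: 84 mm before, 88 mm above.
- handle_eye (a point): Seat of the handle's top bow: the point where the top of the rail lies when the pail hangs, 104 mm from the hinge axis, 178 mm above the pail's underside with the handle upright. The bow is gabled (two 45 degree wires meeting above it), so it centres itself on the rail; the wire's top is 9 mm above this point.
- drain_stand: Fixed stand with a rectangular drip tray foot, 160 x 110 x 15 mm, and a 10 mm steel rod: a post 60 mm to +x of the origin and, from its top, a level rail towards -x at the stand's y = 0, axis 225 mm above the worktop. Origin: centre of the foot, on the worktop; -x points to the rail's free end, z up.
- drain_rail (a point): Middle of the draining rail, on its axis, 225 mm up, above the stand's origin. The straight part runs from 42 mm behind this point (+x) to 48 mm in front of it (-x); at the free end the rod turns up into the stop. The point's axes are the stand's.
- drain_stop (a point): Top of the draining rail's upturned end stop: a 14 mm ball, 56 mm to -x of the rail's middle, its top 27 mm above the rail's axis.
- serve_stand: Fixed stand with a flat round foot, 110 mm wide and 9 mm thick (its centre 12 mm to +x of the origin); its rod (post, rail and end stop) is the same as that of the other stand. Origin on the worktop under the rail's middle; -x points to the rail's free end, z up.
- serve_rail (a point): Middle of the serving rail, on its axis, 225 mm up; lengths as for the draining rail.
- serve_stop (a point): Top of the serving rail's upturned end stop: a 14 mm ball, 56 mm to -x of the rail's middle, its top 27 mm above the rail's axis.
- shaker: Glass pepper shaker with a grey perforated dome cap (no red), 44 mm wide up to 74 mm, then a 34 mm cap, 90 mm tall, 0.1 kg. It stands on the left, near the worktop's front edge (a like one at the far left back is only furnishing); the coffee maker (0.34 m tall, front at x = 0.47, y 0.03 to 0.21) stands between it and the rails. Origin: centre of its underside, z up.
- spice_jar: Bystander: glass spice jar with a red cap and a label, 45 mm wide and 106 mm tall, between the shaker and the kettle. Origin: centre of its underside.
- tin: Bystander: blue tea tin, 64 x 90 x 62 mm, at the left. Origin: centre of its underside.
- tumbler: Bystander: plain drinking glass, 75 mm wide and 89 mm tall, at the right end. Origin: centre of its underside.
Things that resemble listed ones, but are neither listed nor needed, are in the scene too. Leave any turquoise look-alike of the shaker alone.

How it is judged:
By the outcome, as a careful person would: the job done as asked, in the order asked, and still so for the second after the job is handed in, with the robot touching nothing.
It also fails if it takes over 72 s, if anything falls off the work surface, if the arm or the gripper's body presses on something with over 40 N, if the wrist force passes 120 N, or if a joint passes its speed limit or range.

## Working session

There is one attempt and no reset: what is moved stays moved. The work goes in short steps, Python scripts to look and compute and a shell command to move; the robot and the scene stay as the last step left them, time stands still between calls to the robot, and variables do not carry over. Pictures are saved under pics/ and viewed, at most 10 in all, crops included, and the job is handed in when it is done.

```bash
ls; mkdir -p pics
cat > h.py <<'E'
import numpy as np,cv2
from station import sense,vision,order
def snap(n,save=None):
    s=vision.snapshot(n)
    np.savez('last_%s.npz'%n,**s)
    if save: cv2.imwrite('pics/'+save,s['image'])
    return s
def cloud(s):
    z=s['range_z'];K=s['mtx'];v,u=np.indices(z.shape)
    P=np.stack([(u-K[0,2])/K[0,0]*z,(v-K[1,2])/K[1,1]*z,z],-1)
    T=s['pose'];W=P@T[:3,:3].T+T[:3,3];W[z==0]=np.nan
    return W
E
python3 - <<'E'
from h import *
a=snap('scene','s1.png');b=snap('top','t1.png')
for s in(a,b):print(s['mtx'],s['pose'])
print(sense())
E
```

```text
pics
[[494.07531645   0.         321.06852092]
 [  0.         494.07531645 243.19582402]
 [  0.           0.           1.        ]] [[-0.85361928 -0.20761971  0.47773233 -0.26546393]
 [-0.52089279  0.34410114 -0.78119467  1.08870852]
 [-0.00219682 -0.91569016 -0.40187897  0.75678404]
 [ 0.          0.          0.          1.        ]]
[[492.87995385   0.         310.73769086]
 [  0.         492.87995385 243.23113663]
 [  0.           0.           1.        ]] [[ 0.0150849  -0.98389215  0.17812546  0.15581057]
 [-0.99985876 -0.01616335 -0.00460477 -0.075547  ]
 [ 0.0074097  -0.17803084 -0.98399701  1.71598406]
 [ 0.          0.          0.          1.        ]]
{'t': 0.1, 'q': array([-1.36245920e+00,  5.28337207e-01,  1.43379143e+00, -1.97445418e-05,
        1.18142219e+00, -1.78503131e-01]), 'qd': array([-0.00023259, -0.00045879, -0.00390162,  0.0006106 ,  0.00031399,
       -0.00067898]), 'tau': array([ 3.36682251e-04, -4.43304348e+01, -1.78585982e+01, -1.96875817e-04,
        3.86167463e-03, -8.66893171e-07]), 'tcp_pos': array([ 0.23567932, -0.57818625,  0.24744808]), 'tool_rot': array([ 9.81351379e-01,  1.92219957e-01, -2.37331455e-05, -9.78844517e-04]), 'force': array([-0.53239766, -1.09479702,  0.23906867]), 'ft_torque': array([ 0.03321306, -0.01370987,  0.01505491]), 'gripper_force': 0.0, 'finger_gap': 0.9999904673894461}
```

View pics/s1.png

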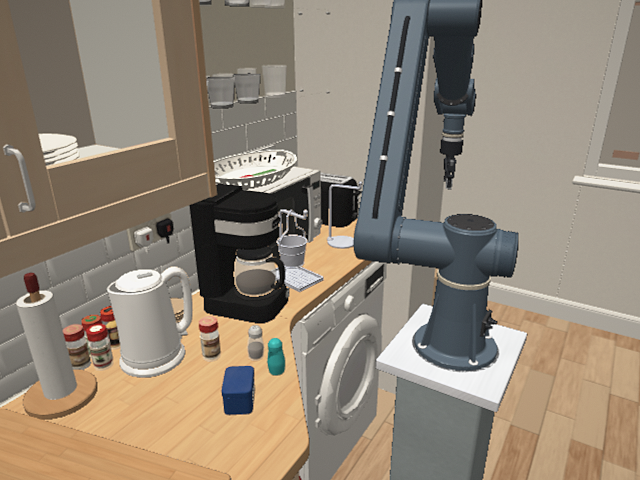

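View pics/t1.png

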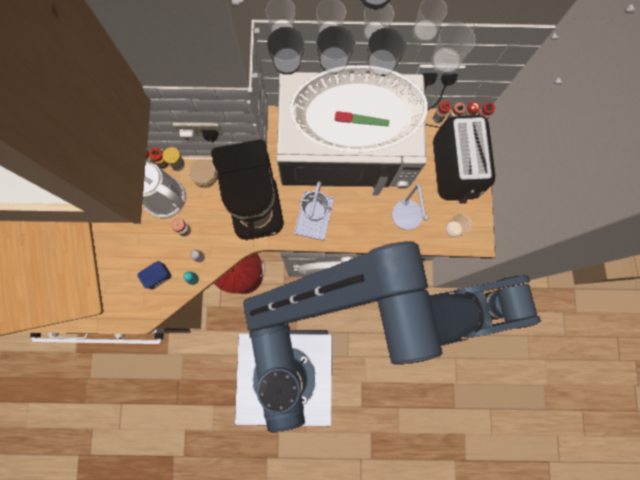

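The scene view shows the pail on the drain stand (290,240), the serving stand (345,215), a grey shaker (256,342), a turquoise look-alike (276,357), the red-capped jar (209,337) and the tin (238,390). In the top view they are at: pail (315,205), serving stand (410,210), grey shaker (196,255), turquoise (190,277), jar (180,227), tin (153,274), tumbler (457,226). Shaker candidates in the top view are grey (196,255) and turquoise (190,277). Grey fits, and the listing says to leave the turquoise one alone. I'll measure and confirm in a crop.

```bash
cat > m.py <<'E'
from h import *
L=lambda n:dict(np.load('last_%s.npz'%n))
if __name__=='__main__':
    t=L('top');s=L('scene');Wt=cloud(t);Ws=cloud(s)
    A=t['image'][160:290,140:240];B=t['image'][170:250,285:445];C=s['image'][180:300,250:370];D=s['image'][310:385,190:310]
    r=lambda I,w,h:cv2.resize(I,(w,h),interpolation=cv2.INTER_CUBIC)
    top=np.hstack([r(B,500,250),r(A,231,300)[:250]])
    bot=np.hstack([r(C,340,340),r(D,391,244) if 0 else cv2.copyMakeBorder(r(D,391,244),0,96,0,0,0)])
    cv2.imwrite('pics/c1.png',np.vstack([top,bot]))
    W=np.concatenate([Wt.reshape(-1,3),Ws.reshape(-1,3)]);src=np.r_[np.zeros(Wt[...,0].size),np.ones(Ws[...,0].size)]
    # rods: points near z 0.23 in region
    for nm,(x0,x1,y0,y1) in dict(drain=(.45,.75,-.22,.05),serve=(.45,.75,-.5,-.25)).items():
        for lo,hi in((.215,.236),(.24,.262)):
            for c in(0,1):
                m=(W[:,0]>x0)&(W[:,0]<x1)&(W[:,1]>y0)&(W[:,1]<y1)&(W[:,2]>lo)&(W[:,2]<hi)&(src==c)
                Q=W[m]; print(nm,lo,c,len(Q)); 
                if len(Q)<80:print(np.round(Q[np.argsort(Q[:,0])],3).tolist())
    for nm,(u,v) in dict(shaker=(196,255),turq=(190,277),jar=(180,227),tumb=(460,224)).items():
        w=Wt[v-9:v+10,u-9:u+10].reshape(-1,3);w=w[w[:,2]>.06];print(nm,len(w),w.min(0).round(3),w.max(0).round(3),np.median(w,0).round(3))
E
python3 m.py
```

```text
drain 0.215 0 325
drain 0.215 1 175
drain 0.24 0 284
drain 0.24 1 103
serve 0.215 0 256
serve 0.215 1 258
serve 0.24 0 243
serve 0.24 1 188
shaker 88 [0.392 0.288 0.063] [0.424 0.322 0.097] [0.407 0.303 0.081]
turq 91 [0.318 0.307 0.06 ] [0.348 0.34  0.094] [0.333 0.321 0.083]
jar 188 [0.481 0.339 0.061] [0.527 0.384 0.116] [0.502 0.36  0.102]
tumb 107 [ 0.494 -0.624  0.06 ] [ 0.561 -0.557  0.092] [ 0.541 -0.611  0.075]
```

View pics/c1.png

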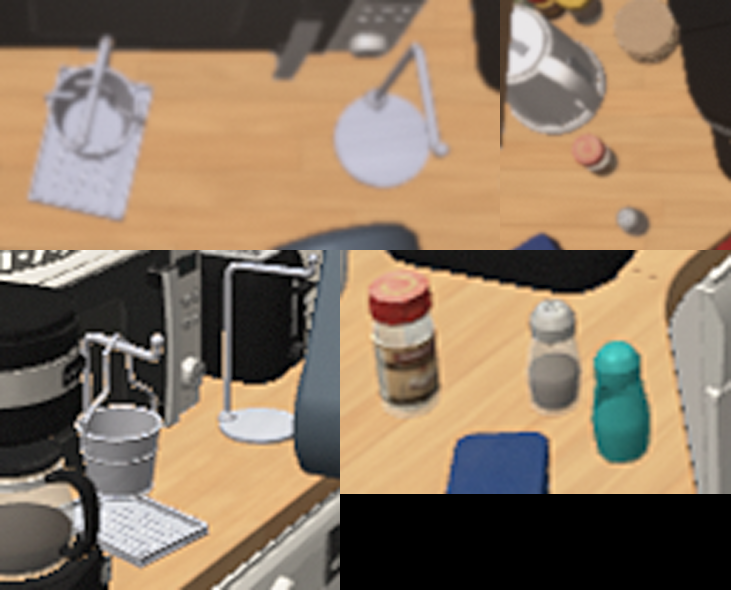

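The crop confirms the grey-capped clear shaker (world about 0.407, 0.303), next to the turquoise one. Both rails have their ball ends toward the robot. Next I fit the rails and the pail.

```bash
cat > rail.py <<'E'
from m import *
def rails():
    out={}
    Ws=[cloud(L('top')),cloud(L('scene'))]
    for nm,(x0,x1,y0,y1) in dict(drain=(.45,.70,-.16,-.0),serve=(.45,.70,-.42,-.27)).items():
        for c,W in enumerate(Ws):
            W=W.reshape(-1,3)
            m=(W[:,0]>x0)&(W[:,0]<x1)&(W[:,1]>y0)&(W[:,1]<y1)
            W=W[m];Q=W[(W[:,2]>.218)&(W[:,2]<.234)]
            best=None;rng=np.random.default_rng(0)
            for _ in range(500):
                a,b=Q[rng.choice(len(Q),2,False),:2];d=b-a;n=np.hypot(*d)
                if n<.03:continue
                r=abs((Q[:,0]-a[0])*d[1]-(Q[:,1]-a[1])*d[0])/n
                k=(r<.004)
                if best is None or k.sum()>best.sum():best=k
            I=Q[best];ce=I.mean(0);d=np.linalg.svd((I-ce)[:,:2])[2][0];d*=np.sign(d[0])
            p=(I-ce)[:,:2]@d
            e0,e1=ce[:2]+d*p.min(),ce[:2]+d*p.max()
            B=W[(W[:,2]>.238)&(W[:,2]<.258)];pb=(B-ce)[:,:2]@d;off=(B-ce)[:,:2]@[-d[1],d[0]]
            k=(pb<p.min()+.02)&(abs(off)<.02)
            print(nm,'cam',c,len(I),'yaw',np.degrees(np.arctan2(d[1],d[0])).round(1),'ends',e0.round(4),e1.round(4),'zmax',np.percentile(I[:,2],95).round(3),'ball',k.sum(),B[k].mean(0).round(4),B[k].min(0).round(3),B[k].max(0).round(3))
rails()
if 1:
    W=cloud(L('top')).reshape(-1,3)
    R=W[(W[:,0]>.45)&(W[:,0]<.7)&(W[:,1]>-.17)&(W[:,1]<0)&(W[:,2]>.122)&(W[:,2]<.138)]
    print('rim',len(R),R.min(0).round(3),R.max(0).round(3))
    F=W[(W[:,0]>.4)&(W[:,0]<.7)&(W[:,1]>-.2)&(W[:,1]<0.02)&(W[:,2]>.010)&(W[:,2]<.019)]
    r=cv2.minAreaRect(F[:,:2].astype(np.float32));print('tray',r)
    F=W[(W[:,0]>.4)&(W[:,0]<.7)&(W[:,1]>-.45)&(W[:,1]<-.25)&(W[:,2]>.006)&(W[:,2]<.013)]
    print('foot',cv2.minEnclosingCircle(F[:,:2].astype(np.float32)))
    H=W[(W[:,0]>.45)&(W[:,0]<.7)&(W[:,1]>-.16)&(W[:,1]<0)&(W[:,2]>.236)&(W[:,2]<.25)];print('hi',H.round(3).tolist()[:60])
E
python3 rail.py
```

```text
drain cam 0 105 yaw 89.6 ends [ 0.6701 -0.159 ] [ 6.711e-01 -3.000e-04] zmax 0.233 ball 11 [ 0.6709 -0.1489  0.2478] [ 0.669 -0.157  0.24 ] [ 0.673 -0.142  0.255]
drain cam 1 77 yaw -12.0 ends [ 0.5038 -0.0798] [ 0.6133 -0.1031] zmax 0.232 ball 18 [ 0.5037 -0.0797  0.245 ] [ 0.498 -0.087  0.238] [ 0.508 -0.072  0.25 ]
serve cam 0 72 yaw -88.9 ends [ 0.6703 -0.2719] [ 0.6731 -0.4188] zmax 0.232 ball 15 [ 0.6713 -0.2813  0.2474] [ 0.668 -0.291  0.238] [ 0.676 -0.273  0.257]
serve cam 1 51 yaw -89.4 ends [ 0.6648 -0.271 ] [ 0.6662 -0.4169] zmax 0.233 ball 22 [ 0.6664 -0.2805  0.2472] [ 0.663 -0.291  0.239] [ 0.67  -0.27   0.258]
rim 224 [ 0.526 -0.168  0.122] [ 0.674 -0.004  0.138]
tray ((0.5755142569541931, -0.06630539149045944), (0.17293991148471832, 0.23639485239982605), 76.89401245117188)
foot ((0.5621703863143921, -0.35290563106536865), 0.15781307220458984)
hi [[0.675, -0.03, 0.249], [0.671, -0.014, 0.248], [0.671, -0.02, 0.249], [0.671, -0.023, 0.25], [0.672, -0.026, 0.247], [0.672, -0.03, 0.248], [0.672, -0.064, 0.249], [0.673, -0.07, 0.247], [0.672, -0.076, 0.249], [0.673, -0.09
[... 490 characters left out ...]
 -0.051, 0.249], [0.67, -0.055, 0.244], [0.671, -0.058, 0.242], [0.671, -0.061, 0.242], [0.671, -0.064, 0.243], [0.671, -0.067, 0.243], [0.671, -0.073, 0.242], [0.672, -0.076, 0.241], [0.673, -0.08, 0.238], [0.671, -0.083, 0.243], [0.672, -0.086, 0.241], [0.671, -0.089, 0.242], [0.672, -0.092, 0.24], [0.67, -0.095, 0.247], [0.672, -0.098, 0.241], [0.672, -0.101, 0.241], [0.67, -0.104, 0.247], [0.673, -0.108, 0.238], [0.67, -0.111, 0.248], [0.673, -0.114, 0.239], [0.67, -0.12, 0.248], [0.672, -0.123, 0.243], [0.67, -0.126, 0.249], [0.673, -0.13, 0.241], [0.671, -0.133, 0.246], [0.672, -0.142, 0.244], [0.67, -0.145, 0.248], [0.672, -0.148, 0.244], [0.671, -0.154, 0.247], [0.67, -0.157, 0.249]]
```

```bash
sed -i 's/(.45,.70,-.16,-.0)/(.45,.655,-.16,-.0)/;s/(.45,.70,-.42,-.27)/(.45,.655,-.42,-.27)/' rail.py
sed -i 's/^if 1:/if 0:/' rail.py
cat >> rail.py <<'E'
# model fit of each stand's rod: segments in stand frame
from scipy.optimize import least_squares
def seg(P,a,b):
    a,b=np.array(a),np.array(b);t=np.clip((P-a)@(b-a)/((b-a)@(b-a)),0,1);return np.linalg.norm(P-a-t[:,None]*(b-a),axis=1)
def fit(x0,cams=(0,1)):
    Q=[]
    for c in cams:
        W=cloud(L(['top','scene'][c])).reshape(-1,3);Q.append(W[(W[:,2]>.14)&(W[:,2]<.27)&(W[:,0]<.655)&(np.hypot(W[:,0]-x0[0],W[:,1]-x0[1])<.12)])
    Q=np.concatenate(Q)
    def d(p,Q):
        c,s=np.cos(p[2]),np.sin(p[2]);l=np.c_[(Q[:,0]-p[0])*c+(Q[:,1]-p[1])*s,-(Q[:,0]-p[0])*s+(Q[:,1]-p[1])*c,Q[:,2]-p[3]]
        return np.min([seg(l,[.06,0,.01],[.06,0,.21])-.005,seg(l,[.056,0,.225],[-.05,0,.225])-.005,seg(l,[-.056,0,.232],[-.056,0,.24])-.005,np.linalg.norm(l-[-.056,0,.245],axis=1)-.007],axis=0)
    p=np.r_[x0,0.]
    for th in(.03,.015,.008,.006):
        k=abs(d(p,Q))<th;p=least_squares(d,p,args=(Q[k],),loss='soft_l1',f_scale=.002).x
    return p.round(4),k.sum(),abs(d(p,Q[k])).mean().round(4)
for c in((0,),(1,),(0,1)):
    print(c,'drain',fit([.56,-.092,-.2],c),'serve',fit([.572,-.355,.2],c))
# pail axis : wall points
def pail(c,z0=.052):
    W=cloud(L(['top','scene'][c])).reshape(-1,3);Q=W[(np.hypot(W[:,0]-.575,W[:,1]+.09)<.07)&(W[:,2]>z0+.03)&(W[:,2]<z0+.085)]
    f=lambda p,Q:np.minimum(abs(np.hypot(Q[:,0]-p[0],Q[:,1]-p[1])-(.036+.011*(Q[:,2]-z0)/.08)),abs(np.hypot(Q[:,0]-p[0],Q[:,1]-p[1])-(.033+.011*(Q[:,2]-z0)/.08)))
    p=least_squares(f,[.575,-.09],args=(Q,),loss='soft_l1',f_scale=.002).x;return p.round(4),len(Q),np.median(f(p,Q)).round(4),Q[:,2].max().round(3)
print(pail(0),pail(1))
E
python3 rail.py
```

```text
drain cam 0 77 yaw -11.7 ends [ 0.5212 -0.0837] [ 0.6206 -0.1042] zmax 0.233 ball 15 [ 0.5088 -0.0805  0.2484] [ 0.503 -0.085  0.244] [ 0.516 -0.076  0.254]
drain cam 1 76 yaw -12.1 ends [ 0.5039 -0.0797] [ 0.6133 -0.1031] zmax 0.232 ball 18 [ 0.5037 -0.0797  0.245 ] [ 0.498 -0.087  0.238] [ 0.508 -0.072  0.25 ]rail.py:22: RuntimeWarning: Mean of empty slice.
  print(nm,'cam',c,len(I),'yaw',np.degrees(np.arctan2(d[1],d[0])).round(1),'ends',e0.round(4),e1.round(4),'zmax',np.percentile(I[:,2],95).round(3),'ball',k.sum(),B[k].mean(0).round(4),B[k].min(0).round(3),B[k].max(0).round(3))
  ret = um.true_divide(
Traceback (most recent call last):
  File "rail.py", line 23, in <module>
    rails()
    ~~~~~^^
  File "rail.py", line 22, in rails
    print(nm,'cam',c,len(I),'yaw',np.degrees(np.arctan2(d[1],d[0])).round(1),'ends',e0.round(4),e1.round(4),'zmax',np.percentile(I[:,2],95).round(3),'ball',k.sum(),B[k].mean(0).round(4),B[k].min(0).round(3),B[k].max(0).round(3))
                                                                                                                                                                                          ~~~~~~~~^^^
ValueError: zero-size array to reduction operation minimum which has no identity
```

```bash
sed -i 's/^rails()/#rails()/' rail.py
sed -i "s/B\[k\].min(0).round(3),B\[k\].max(0).round(3)//" rail.py
python3 rail.py 2>&1 | tail -20
python3 - <<'E'
from m import *
W=cloud(L('top')).reshape(-1,3)
k=(W[:,0]<.655)&(W[:,0]>.5)&(W[:,1]>-.45)&(W[:,1]<-.25)&(W[:,2]>.2)&(W[:,2]<.27);Q=W[k];print(Q[np.argsort(Q[:,0])][::4].round(3).tolist())
E
```

```text
(0,) drain (array([ 0.5662, -0.0926, -0.2366,  0.0027]), np.int64(130), np.float64(0.0019)) serve (array([ 0.5787, -0.324 ,  0.3176,  0.0446]), np.int64(94), np.float64(0.0026))
(1,) drain (array([ 0.5594, -0.0933, -0.2136, -0.001 ]), np.int64(176), np.float64(0.0016)) serve (array([ 0.66  , -0.3583,  2.0873,  0.0206]), np.int64(124), np.float64(0.0023))
(0, 1) drain (array([ 0.5586, -0.0912, -0.2213,  0.0034]), np.int64(310), np.float64(0.002)) serve (array([ 0.6904, -0.3052,  3.1599,  0.018 ]), np.int64(235), np.float64(0.0025))
(array([ 0.5725, -0.0934]), 255, np.float64(0.0008), np.float64(0.137)) (array([ 0.5677, -0.0955]), 625, np.float64(0.0011), np.float64(0.137))
[[0.501, -0.432, 0.254], [0.504, -0.432, 0.244], [0.506, -0.428, 0.248], [0.508, -0.433, 0.253], [0.511, -0.43, 0.227], [0.517, -0.429, 0.229], [0.52, -0.433, 0.227], [0.523, -0.427, 0.228], [0.527, -0.433, 0.226], [0.532, -0.433, 0.23], [0.536, -0.428, 0.226], [0.539, -0.434, 0.227], [0.542, -0.427, 0.217], [0.547, -0.425, 0.222], [0.551, -0.426, 0.233], [0.555, -0.421, 0.228], [0.559, -0.422, 0.226], [0.561, -0.424, 0.231], [0.565, -0.425, 0.228], [0.571, -0.425, 0.229], [0.574, -0.422, 0.228], [0.578, -0.422, 0.227], [0.582, -0.42, 0.224], [0.586, -0.421, 0.231], [0.591, -0.422, 0.228], [0.595, -0.42, 0.224], [0.598, -0.414, 0.236], [0.602, -0.415, 0.233], [0.607, -0.417, 0.226], [0.611, -0.414, 0.224], [0.613, -0.425, 0.219], [0.618, -0.412, 0.222], [0.623, -0.416, 0.218], [0.632, -0.307, 0.203], [0.633, -0.297, 0.21], [0.634, -0.299, 0.219], [0.634, -0.314, 0.219], [0.634, -0.318, 0.239], [0.635, -0.298, 0.247], [0.635, -0.318, 0.216], [0.636, -0.306, 0.213], [0.636, -0.309, 0.232], [0.636, -0.317, 0.222], [0.637, -0.296, 0.218], [0.638, -0.31, 0.247], [0.639, -0.317, 0.245], [0.64, -0.305, 0.242], [0.641, -0.295, 0.245], [0.643, -0.311, 0.241], [0.645, -0.301, 0.244], [0.649, -0.302, 0.241], [0.653, -0.302, 0.241]]
```

```bash
python3 - <<'E'
s=open('rail.py').read().split("for c in((0,)")[0]
open('rail.py','w').write(s.replace("(W[:,0]<.655)","(W[:,0]<.63)")+'''
if __name__=='__main__':
  for c in((0,),(1,),(0,1)):
    print(c,'drain',fit([.56,-.092,-.2],c),'serve',fit([.563,-.424,.13],c))
''')
E
sed -i 's/,-.42,-.27)/,-.46,-.38)/;s/^#rails()/rails()/' rail.py
python3 rail.py
```

```text
drain cam 0 77 yaw -11.7 ends [ 0.5212 -0.0837] [ 0.6206 -0.1042] zmax 0.233 ball 15 [ 0.5088 -0.0805  0.2484]
drain cam 1 76 yaw -12.1 ends [ 0.5039 -0.0797] [ 0.6133 -0.1031] zmax 0.232 ball 18 [ 0.5037 -0.0797  0.245 ]
serve cam 0 84 yaw 7.6 ends [ 0.5066 -0.4317] [ 0.6215 -0.4163] zmax 0.233 ball 16 [ 0.5067 -0.433   0.249 ]
serve cam 1 56 yaw 9.1 ends [ 0.4976 -0.4353] [ 0.6118 -0.4169] zmax 0.23 ball 12 [ 0.5008 -0.4348  0.245 ]
(0,) drain (array([ 0.5662, -0.0926, -0.2366,  0.0027]), np.int64(130), np.float64(0.0019)) serve (array([ 0.5628, -0.4258,  0.1383,  0.0012]), np.int64(149), np.float64(0.0015))
(1,) drain (array([ 0.5594, -0.0933, -0.2136, -0.001 ]), np.int64(176), np.float64(0.0016)) serve (array([ 0.5574, -0.4278,  0.1285, -0.0016]), np.int64(156), np.float64(0.0017))
(0, 1) drain (array([ 0.5586, -0.0912, -0.2213,  0.0034]), np.int64(310), np.float64(0.002)) serve (array([ 5.586e-01, -4.267e-01,  1.413e-01,  3.000e-04]), np.int64(304), np.float64(0.0018))
```

```bash
cat > st.py <<'E'
from h import *
from scipy.spatial.transform import Rotation as R
s=sense();M=R.from_quat(s['tool_rot']).as_matrix()
print('t',round(s['t'],2),'tcp',s['tcp_pos'].round(4),'yawx',np.degrees(np.arctan2(M[1,0],M[0,0])).round(2),'z',M[:,2].round(3),'q',s['q'].round(3),'F',s['force'].round(1),'gap',round(s['finger_gap'],3),'gf',round(s['gripper_force'],1))
open('log.txt','a').write(str(list(s['q'])+list(s['tcp_pos']))+'\n')
E
python3 st.py
python3 - <<'E'
from m import *
W=cloud(L('top'));
for u,v in((240,275),(330,245),(345,240),(355,236),(355,250),(410,180),(375,185)):print((u,v),W[v,u].round(3))
E
python3 -m crank '[{"dp":[0,0,1],"angular":[0,0,0]},{"dp":[0.3,0.5,0.9],"angular":[0,0,-2]},{"dp":[0.65,0.95,0.8],"angular":[0,0,-2]},{"dp":[0.65,0.95,0.8],"angular":[0,0,-2]},{"dp":[0.65,0.95,0.2],"angular":[0,0,-2]},{"dp":[0.65,0.95,0],"angular":[0,0,-2]},{"dp":[0.65,0.95,0],"angular":[0,0,-2]},{"dp":[0.65,0.95,0],"angular":[0,0,-2]},{"dp":[0.65,0.95,0],"angular":[0,0,-2]},{"dp":[0.65,0.95,0],"angular":[0,0,-2]},{"dp":[0.65,0.95,0],"angular":[0,0,-2]},{"dp":[0.65,0.95,0],"angular":[0,0,-2]},{"dp":[0.65,0.95,0],"angular":[0,0,-2]},{"dp":[0.65,0.95,0],"angular":[0,0,-2]},{"dp":[0.65,0.95,0],"angular":[0,0,-2]},{"dp":[0.65,0.95,0],"angular":[0,0,-2]},{"dp":[0.65,0.95,0],"angular":[0,0,-2]},{"dp":[0.65,0.95,0],"angular":[0,0,-2]},{"dp":[0.4,0.3,0],"angular":[0,0,0]},{"dp":[0,0,0],"angular":[0,0,0]}]' 0
python3 st.py
```

```text
t 0.1 tcp [ 0.2357 -0.5782  0.2474] yawx 22.16 z [-0.     0.002 -1.   ] q [-1.362  0.528  1.434 -0.     1.181 -0.179] F [-0.5 -1.1  0.2] gap 1.0 gf 0.0
(240, 275) [ 0.406  0.231 -0.502]
(330, 245) [ 0.462 -0.152 -0.005]
(345, 240) [ 0.48  -0.205  0.001]
(355, 236) [ 0.495 -0.24  -0.001]
(355, 250) [ 0.445 -0.24   0.   ]
(410, 180) [ 0.674 -0.419  0.098]
(375, 185) [ 0.664 -0.304  0.065]
t: 2.1
tcp_pos: [0.5697, -0.0977, 0.3588]
tool_rot: [0.995, -0.101, -0.0, 0.0]
force: [-0.3, -0.5, -0.3]
finger_gap: 1.001
gripper_force: 0.0
t 2.1 tcp [ 0.5697 -0.0977  0.3588] yawx -11.65 z [-0. -0. -1.] q [-0.363  0.356  1.408 -0.     1.379  1.411] F [-0.3 -0.5 -0.3] gap 1.001 gf 0.0
```

```bash
python3 -m crank '[{"dp":[0,0.1,-1],"angular":[0,0,0]},{"dp":[0,0,-1],"angular":[0,0,0]},{"dp":[0,0,-0.9],"angular":[0,0,0]},{"dp":[0,0,0],"angular":[0,0,0]},{"dp":[0,0,0],"angular":[0,0,0]}]' 0
python3 st.py
python3 - <<'E'
from h import *
s=snap('scene');cv2.imwrite('pics/c2.png',cv2.resize(s['image'][160:310,220:400],(720,600),interpolation=cv2.INTER_CUBIC))
t=snap('top')
E
```

```text
t: 2.6
tcp_pos: [0.5684, -0.097, 0.2724]
tool_rot: [0.995, -0.104, -0.0, 0.0]
force: [0.4, -0.3, 0.2]
finger_gap: 1.004
gripper_force: 0.0
t 2.6 tcp [ 0.5684 -0.097   0.2724] yawx -11.9 z [-0.001 -0.    -1.   ] q [-3.620e-01  4.350e-01  1.528e+00 -1.000e-03  1.179e+00  1.416e+00] F [ 0.4 -0.3  0.2] gap 1.004 gf 0.0
```

View pics/c2.png

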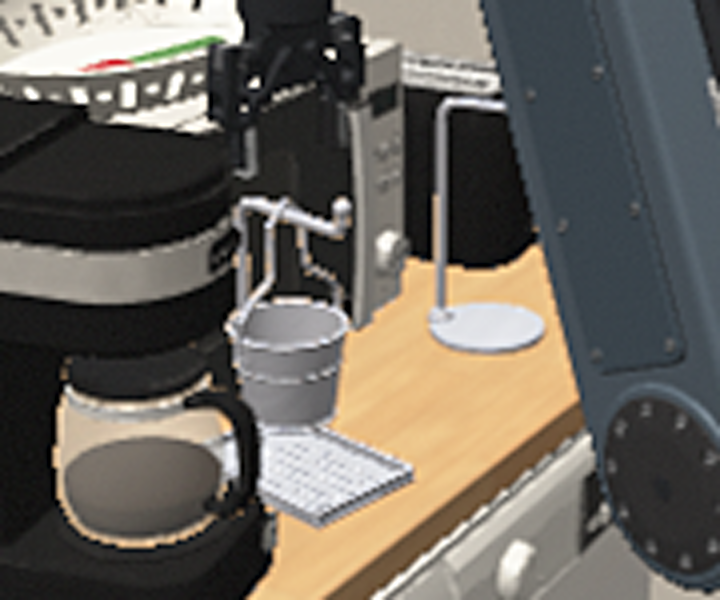

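The open fingers sit at about (240,140) and (335,130) in the crop, straddling the pail handle's gable at (283,207). Now I descend and pinch.

```bash
python3 -m crank '[{"dp":[0.05,0.08,-0.8],"angular":[0,0,0]},{"dp":[0,0,-0.8],"angular":[0,0,0]},{"dp":[0,0,-0.6],"angular":[0,0,0]},{"dp":[0,0,0],"angular":[0,0,0]}]' 0
python3 st.py
python3 -m crank '[{"dp":[0,0,0],"angular":[0,0,0]},{"dp":[0,0,0],"angular":[0,0,0]},{"dp":[0,0,0],"angular":[0,0,0]},{"dp":[0,0,0],"angular":[0,0,0]},{"dp":[0,0,0],"angular":[0,0,0]},{"dp":[0,0,0],"angular":[0,0,0]},{"dp":[0,0,0],"angular":[0,0,0]},{"dp":[0,0,0],"angular":[0,0,0]}]' 1 40
python3 st.py
```

```text
t: 3.1
tcp_pos: [0.5696, -0.0934, 0.2056]
tool_rot: [0.995, -0.103, -0.001, -0.0]
force: [-0.4, -1.0, -0.1]
finger_gap: 0.996
gripper_force: 0.0
t 3.1 tcp [ 0.5696 -0.0934  0.2056] yawx -11.84 z [-0.002  0.001 -1.   ] q [-0.356  0.517  1.597 -0.     1.03   1.422] F [-0.4 -1.  -0.1] gap 0.996 gf 0.0
t: 3.9
tcp_pos: [0.5712, -0.0939, 0.2078]
tool_rot: [0.995, -0.103, 0.001, 0.001]
force: [-0.8, -0.1, 6.1]
finger_gap: 0.45
gripper_force: 39.7
t 3.9 tcp [ 0.5712 -0.0939  0.2078] yawx -11.83 z [ 0.003 -0.001 -1.   ] q [-0.356  0.514  1.594 -0.     1.03   1.422] F [-0.8 -0.1  6.1] gap 0.45 gf 39.7
```

```bash
python3 -m crank '[{"dp":[0,0,0.4],"angular":[0,0,0]},{"dp":[0,0,0.6],"angular":[0,0,0]},{"dp":[0,0,0.5],"angular":[0,0,0]},{"dp":[-0.2,0.04,0],"angular":[0,0,0]},{"dp":[-0.5,0.1,0],"angular":[0,0,0]},{"dp":[-0.6,0.13,0],"angular":[0,0,0]},{"dp":[-0.6,0.13,0],"angular":[0,0,0]},{"dp":[-0.6,0.13,0],"angular":[0,0,0]},{"dp":[-0.6,0.13,0],"angular":[0,0,0]},{"dp":[-0.4,0.08,0],"angular":[0,0,0]},{"dp":[-0.2,0.04,0],"angular":[0,0,0]},{"dp":[0,0,0],"angular":[0,0,0]}]' 1 40
python3 st.py
```

```text
t: 5.1
tcp_pos: [0.4585, -0.0697, 0.2512]
tool_rot: [0.995, -0.103, -0.0, -0.0]
force: [0.5, 0.3, -2.6]
finger_gap: 0.45
gripper_force: 40.4
t 5.1 tcp [ 0.4585 -0.0697  0.2512] yawx -11.85 z [-0.001  0.    -1.   ] q [-0.393  0.308  1.819  0.     1.015  1.385] F [ 0.5  0.3 -2.6] gap 0.45 gf 40.4
```

```bash
python3 -m crank '[{"dp":[0,-0.2,0],"angular":[0,0,0]},{"dp":[0,-0.5,0],"angular":[0,0,-2]},{"dp":[0.1,-0.7,0],"angular":[0,0,-2]},{"dp":[0.2,-0.8,0],"angular":[0,0,-2]},{"dp":[0.4,-0.8,0],"angular":[0,0,-2]},{"dp":[0.5,-0.8,0],"angular":[0,0,-2]},{"dp":[0.6,-0.8,0],"angular":[0,0,-2]},{"dp":[0.6,-0.7,-0.1],"angular":[0,0,-2]},{"dp":[0.5,-0.5,-0.3],"angular":[0,0,-2]},{"dp":[0.3,-0.3,-0.5],"angular":[0,0,-2]},{"dp":[0.2,-0.15,-0.5],"angular":[0,0,-2]},{"dp":[0,0,-0.5],"angular":[0,0,-2]},{"dp":[0,0,-0.5],"angular":[0,0,-1.2]},{"dp":[0,0,-0.3],"angular":[0,0,0]},{"dp":[0,0,-0.15],"angular":[0,0,0]},{"dp":[0,0,0],"angular":[0,0,0]},{"dp":[0,0,0],"angular":[0,0,0]}]' 1 40
python3 st.py
```

```text
t: 6.8
tcp_pos: [0.5618, -0.2579, 0.1664]
tool_rot: [0.954, -0.301, 0.001, 0.0]
force: [0.0, 0.0, -2.1]
finger_gap: 0.449
gripper_force: 40.5
t 6.8 tcp [ 0.5618 -0.2579  0.1664] yawx -35.02 z [ 0.001 -0.001 -1.   ] q [-0.611  0.617  1.526 -0.     0.998  1.571] F [ 0.   0.  -2.1] gap 0.449 gf 40.5
```

```bash
python3 -m crank '[{"dp":[0,0,-0.15],"angular":[0,0,0]},{"dp":[0,0,-0.1],"angular":[0,0,0]},{"dp":[0,0,-0.03],"angular":[0,0,0]},{"dp":[0,0,0],"angular":[0,0,0]}]' 1 40
python3 -m crank '[{"dp":[0,0,-0.05],"angular":[0,0,0]},{"dp":[0,0,0],"angular":[0,0,0]}]'
```

```text
t: 7.2
tcp_pos: [0.5612, -0.2574, 0.1573]
tool_rot: [0.954, -0.301, -0.0, -0.0]
force: [0.1, -0.3, -2.1]
finger_gap: 0.449
gripper_force: 40.5
t: 7.4
tcp_pos: [0.5614, -0.2574, 0.1564]
tool_rot: [0.954, -0.301, 0.0, -0.0]
force: [-0.7, 1.2, 0.9]
finger_gap: 0.452
gripper_force: 40.7
```

```bash
python3 -m crank '[{"dp":[0,0,0],"angular":[0,0,0]},{"dp":[0,0,0],"angular":[0,0,0]},{"dp":[0,0,0],"angular":[0,0,0]},{"dp":[0,0,0],"angular":[0,0,0]},{"dp":[0,0,0],"angular":[0,0,0]},{"dp":[0,0,0.5],"angular":[0,0,0]},{"dp":[0,0,1],"angular":[0,0,0]},{"dp":[0,0,1],"angular":[0,0,0]},{"dp":[0,0,1],"angular":[0,0,0]},{"dp":[-0.5,0.7,0.6],"angular":[0,0,8]},{"dp":[-1,1,0],"angular":[0,0,8]},{"dp":[-1,1,0],"angular":[0,0,8]},{"dp":[-1,1,0],"angular":[0,0,8]},{"dp":[-0.9,1,0],"angular":[0,0,8]},{"dp":[-0.8,1,0],"angular":[0,0,8]},{"dp":[-0.4,1,0],"angular":[0,0,8]},{"dp":[0,1,0],"angular":[0,0,8]},{"dp":[0,1,0],"angular":[0,0,8]},{"dp":[0,1,0],"angular":[0,0,8]}]' 0
python3 st.py
python3 - <<'E'
from h import *
t=snap('top');s=snap('scene')
a=t['image'][150:270,300:460];b=s['image'][160:310,220:400]
cv2.imwrite('pics/c3.png',np.hstack([cv2.resize(a,(400,300)),cv2.resize(b,(360,300))]))
E
```

```text
t: 9.3
tcp_pos: [0.3931, 0.0346, 0.2792]
tool_rot: [0.923, 0.385, 0.0, 0.0]
force: [0.0, 0.1, 0.4]
finger_gap: 1.001
gripper_force: 0.0
t 9.3 tcp [0.3931 0.0346 0.2792] yawx 45.26 z [ 0.001 -0.    -1.   ] q [-0.197  0.165  1.931  0.     1.044  0.583] F [0.  0.1 0.4] gap 1.001 gf 0.0
```

View pics/c3.png

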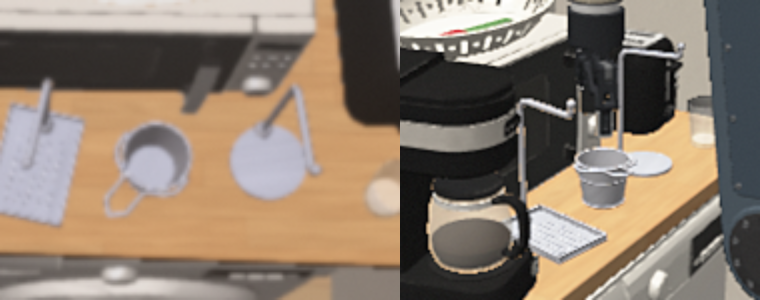

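The pail stands on the worktop (crop (150,155)) with its handle folded to the front (loop at (120,200)). The arm is clear. Now I refine the pail and shaker poses.

```bash
cat > pail.py <<'E'
from rail import *
def pail(c,x0=(.565,-.26),z0=0.):
    W=cloud(L(['top','scene'][c])).reshape(-1,3);Q=W[(np.hypot(W[:,0]-x0[0],W[:,1]-x0[1])<.06)&(W[:,2]>z0+.03)&(W[:,2]<z0+.085)]
    def f(p,Q):
        r=np.hypot(Q[:,0]-p[0],Q[:,1]-p[1]);h=.011*(Q[:,2]-z0)/.08
        return np.minimum(abs(r-.036-h),abs(r-.033-h))
    p=least_squares(f,x0,args=(Q,),loss='soft_l1',f_scale=.002).x
    H=W[(W[:,2]>.06)&(W[:,2]<.11)];d=np.hypot(H[:,0]-p[0],H[:,1]-p[1]);H=H[(d>.06)&(d<.125)]
    m=H.mean(0)-[*p,0];d=d[(d>.06)&(d<.125)]
    print(c,'pail',p.round(4),len(Q),np.median(f(p,Q)).round(4),'handle n',len(H),'dir-yaw',np.degrees(np.arctan2(-m[1],-m[0])).round(1),'rmax',d.max().round(3),'z',H[:,2].mean().round(3))
if __name__=='__main__':
    pail(0);pail(1)
    for c,n in enumerate(('top','scene')):
        W=cloud(L(n)).reshape(-1,3);Q=W[(np.hypot(W[:,0]-.407,W[:,1]-.303)<.035)&(W[:,2]>.02)]
        K=Q[Q[:,2]>.075];print(n,'cap',len(K),((K.min(0)+K.max(0))/2).round(4),K.min(0).round(3),K.max(0).round(3));K=Q[(Q[:,2]<.07)]
        f=lambda p,K:np.hypot(K[:,0]-p[0],K[:,1]-p[1])-.022
        if len(K)>20:
            p=least_squares(f,[.407,.303],args=(K,),loss='soft_l1',f_scale=.002).x;print('body',len(K),p.round(4),np.median(abs(f(p,K))).round(4))
        K=Q[Q[:,2]>.075];f=lambda p,K:np.hypot(K[:,0]-p[0],K[:,1]-p[1])-np.where(K[:,2]<.08,.017,np.sqrt(np.maximum(.017**2-((K[:,2]-.078)/.012*.017)**2,0)))
        p=least_squares(f,[.407,.303],args=(K,),loss='soft_l1',f_scale=.002).x;print('capfit',p.round(4))
E
python3 pail.py | grep -v cam
```

```text
0 pail [ 0.5606 -0.2556] 364 0.001 handle n 228 dir-yaw -172.5 rmax 0.125 z 0.086
1 pail [ 0.5575 -0.2587] 508 0.0011 handle n 359 dir-yaw 177.3 rmax 0.125 z 0.085
top cap 76 [0.4072 0.3047 0.0848] [0.392 0.288 0.076] [0.423 0.321 0.094]
body 62 [0.4102 0.31  ] 0.0016
capfit [0.406  0.3053]
scene cap 108 [0.401  0.3075 0.0834] [0.385 0.292 0.075] [0.417 0.323 0.091]
body 282 [0.407  0.3015] 0.0015
capfit [0.405  0.3031]
```

```bash
python3 -m crank '[{"dp":[0,0.6,0],"angular":[0,0,5]},{"dp":[0,0.9,0],"angular":[0,0,8]},{"dp":[0,0.9,0],"angular":[0,0,8.5]},{"dp":[0,0.9,0],"angular":[0,0,8.5]},{"dp":[0,0.9,0],"angular":[0,0,8.5]},{"dp":[0,0.9,0],"angular":[0,0,8.5]},{"dp":[0,0.9,0],"angular":[0,0,8.5]},{"dp":[0,0.9,0],"angular":[0,0,8.5]},{"dp":[0,0.9,0],"angular":[0,0,8.5]},{"dp":[0.2,0.8,-0.5],"angular":[0,0,8.5]},{"dp":[0.2,0.3,-1],"angular":[0,0,8.5]},{"dp":[0,0,-1],"angular":[0,0,5]},{"dp":[0,0,-0.5],"angular":[0,0,0]},{"dp":[0,0,0],"angular":[0,0,0]}]' 0
python3 st.py
```

```text
t: 10.8
tcp_pos: [0.4044, 0.2993, 0.1867]
tool_rot: [0.347, 0.938, -0.002, -0.002]
force: [-0.3, -0.5, 0.1]
finger_gap: 1.001
gripper_force: 0.0
t 10.8 tcp [0.4044 0.2993 0.1867] yawx 139.36 z [-0.005 -0.003 -1.   ] q [ 0.415  0.458  1.794 -0.     0.895 -0.446] F [-0.3 -0.5  0.1] gap 1.001 gf 0.0
```

```bash
python3 -m crank '[{"dp":[0.05,0.13,-0.6],"angular":[0,0,0]},{"dp":[0,0,-0.9],"angular":[0,0,0]},{"dp":[0,0,-0.9],"angular":[0,0,0]},{"dp":[0,0,-0.8],"angular":[0,0,0]},{"dp":[0,0,-0.6],"angular":[0,0,0]},{"dp":[0,0,0],"angular":[0,0,0]},{"dp":[0,0,0],"angular":[0,0,0]}]' 0
python3 st.py
python3 -m crank '[{"dp":[0,0,0],"angular":[0,0,0]},{"dp":[0,0,0],"angular":[0,0,0]},{"dp":[0,0,0],"angular":[0,0,0]},{"dp":[0,0,0],"angular":[0,0,0]},{"dp":[0,0,0],"angular":[0,0,0]},{"dp":[0,0,0],"angular":[0,0,0]},{"dp":[0,0,0],"angular":[0,0,0]},{"dp":[0,0,0],"angular":[0,0,0]}]' 1 25
python3 st.py
python3 - <<'E'
from h import *
s=snap('scene');cv2.imwrite('pics/c4.png',cv2.resize(s['image'][270:400,180:336],(720,600),interpolation=cv2.INTER_CUBIC))
E
```

```text
t: 11.5
tcp_pos: [0.4078, 0.3044, 0.0757]
tool_rot: [0.347, 0.938, 0.0, 0.001]
force: [0.8, -0.4, 0.1]
finger_gap: 1.001
gripper_force: 0.0
t 11.5 tcp [0.4078 0.3044 0.0757] yawx 139.4 z [ 0.001  0.    -1.   ] q [ 0.421  0.657  1.858 -0.     0.625 -0.441] F [ 0.8 -0.4  0.1] gap 1.001 gf 0.0
t: 12.3
tcp_pos: [0.4074, 0.3047, 0.0757]
tool_rot: [0.346, 0.938, 0.001, 0.001]
force: [-0.3, 0.3, 5.5]
finger_gap: 0.384
gripper_force: 24.3
t 12.3 tcp [0.4074 0.3047 0.0757] yawx 139.47 z [ 0.002  0.001 -1.   ] q [ 0.422  0.657  1.859 -0.     0.624 -0.441] F [-0.3  0.3  5.5] gap 0.384 gf 24.3
```

View pics/c4.png

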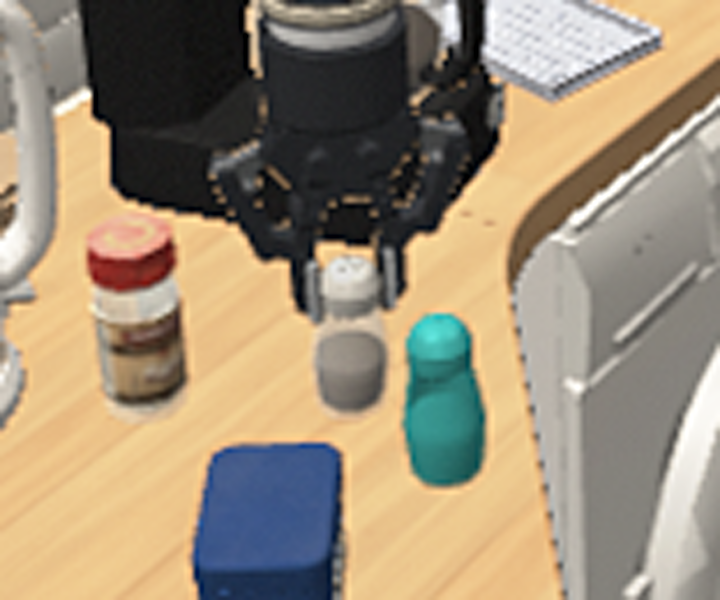

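The grey shaker is between the pads at its cap (350,280), and the turquoise one (445,400) and the jar (135,320) are clear. The gap of 34 mm means I hold the cap. I test the hold with a small lift.

```bash
python3 -m crank '[{"dp":[0,0,0],"angular":[0,0,0]},{"dp":[0,0,0.1],"angular":[0,0,0]},{"dp":[0,0,0.2],"angular":[0,0,0]},{"dp":[0,0,0],"angular":[0,0,0]}]' 1 45
python3 st.py
python3 - <<'E'
from h import *
s=snap('scene')
W=cloud(s).reshape(-1,3);Q=W[(np.hypot(W[:,0]-.406,W[:,1]-.303)<.03)];
print(np.histogram(Q[:,2],bins=np.arange(-.01,.13,.01)))
cv2.imwrite('pics/c5.png',cv2.resize(s['image'][300:380,220:316],(720,600),interpolation=cv2.INTER_CUBIC))
E
```

```text
t: 12.75
tcp_pos: [0.4069, 0.3045, 0.0844]
tool_rot: [0.346, 0.938, 0.0, 0.0]
force: [0.6, 0.1, -0.9]
finger_gap: 0.375
gripper_force: 44.2
t 12.75 tcp [0.4069 0.3045 0.0844] yawx 139.47 z [ 0.001  0.    -1.   ] q [ 0.422  0.641  1.856 -0.     0.645 -0.441] F [ 0.6  0.1 -0.9] gap 0.375 gf 44.2
(array([139,  32,  42,  54,  56,  65,  62,  64,  66,  95, 115,  35,  35,
        38]), array([-0.01,  0.  ,  0.01,  0.02,  0.03,  0.04,  0.05,  0.06,  0.07,
        0.08,  0.09,  0.1 ,  0.11,  0.12,  0.13]))
```

View pics/c5.png

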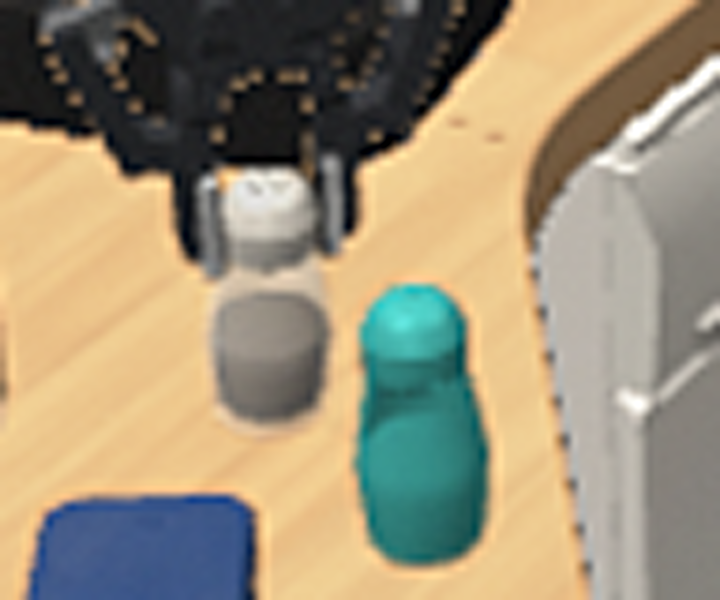

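```bash
python3 -m crank '[{"dp":[0,0,0.5],"angular":[0,0,0]},{"dp":[0,0,1],"angular":[0,0,0]},{"dp":[-0.1,-0.3,1],"angular":[0,0,-3]},{"dp":[-0.2,-0.6,1],"angular":[0,0,-5]},{"dp":[-0.2,-0.9,0.4],"angular":[0,0,-6]},{"dp":[0,-1,0],"angular":[0,0,-6]},{"dp":[0,-1,0],"angular":[0,0,-6]},{"dp":[0,-1,0],"angular":[0,0,-6]},{"dp":[0,-1,0],"angular":[0,0,-6]},{"dp":[0,-1,0],"angular":[0,0,-6]},{"dp":[0,-1,0],"angular":[0,0,-6]},{"dp":[0,-1,0],"angular":[0,0,-6]},{"dp":[0,-1,0],"angular":[0,0,-6]},{"dp":[0,-1,0],"angular":[0,0,-6]},{"dp":[0.1,-1,0],"angular":[0,0,-6]},{"dp":[0.3,-1,0],"angular":[0,0,-6]},{"dp":[0.5,-1,0],"angular":[0,0,-6]},{"dp":[0.7,-1,0],"angular":[0,0,-4.5]},{"dp":[0.8,-0.8,0],"angular":[0,0,0]},{"dp":[0.7,-0.6,0],"angular":[0,0,0]}]' 1 45
python3 st.py
```

```text
t: 14.8
tcp_pos: [0.4856, -0.1834, 0.2007]
tool_rot: [0.91, 0.414, 0.0, 0.0]
force: [0.5, 0.4, -1.2]
finger_gap: 0.375
gripper_force: 44.4
t 14.8 tcp [ 0.4856 -0.1834  0.2007] yawx 48.87 z [ 0. -0. -1.] q [-0.577  0.453  1.746 -0.     0.942  0.141] F [ 0.5  0.4 -1.2] gap 0.375 gf 44.4
```

```bash
python3 -m crank '[{"dp":[0.7,-0.7,0],"angular":[0,0,2]},{"dp":[0.7,-0.7,0],"angular":[0,0,2]},{"dp":[0.6,-0.5,0],"angular":[0,0,2]},{"dp":[0.3,-0.35,0],"angular":[0,0,0]},{"dp":[0.1,-0.1,0],"angular":[0,0,0]},{"dp":[0,0,0],"angular":[0,0,0]},{"dp":[0,0,0],"angular":[0,0,0]}]' 1 45
python3 st.py
python3 - <<'E'
from h import *
s=snap('scene');t=snap('top')
cv2.imwrite('pics/c6.png',np.hstack([cv2.resize(s['image'][180:280,270:370],(400,400),interpolation=cv2.INTER_CUBIC),cv2.resize(t['image'][160:260,320:420],(400,400),interpolation=cv2.INTER_CUBIC)]))
W=cloud(s).reshape(-1,3);Q=W[(np.hypot(W[:,0]-.5625,W[:,1]+.259)<.04)&(W[:,2]>.128)&(W[:,2]<.18)]
from scipy.optimize import least_squares
p=least_squares(lambda p:np.hypot(Q[:,0]-p[0],Q[:,1]-p[1])-.022,[.5625,-.259],loss='soft_l1',f_scale=.002).x;print('shaker',p.round(4),len(Q),Q[:,2].min())
E
python3 pail.py 2>&1 | grep -E "pail"
```

```text
t: 15.5
tcp_pos: [0.5558, -0.2511, 0.2005]
tool_rot: [0.887, 0.462, -0.0, -0.001]
force: [-0.2, -0.2, 0.8]
finger_gap: 0.371
gripper_force: 44.4
t 15.5 tcp [ 0.5558 -0.2511  0.2005] yawx 54.97 z [-0.002  0.001 -1.   ] q [-0.607  0.564  1.517  0.     1.062  0.004] F [-0.2 -0.2  0.8] gap 0.371 gf 44.4
shaker [ 0.5534 -0.256 ] 168 0.1282083365334563
0 pail [ 0.5494 -0.2539] 28 0.0011 handle n 4 dir-yaw -172.8 rmax 0.124 z 0.065
1 pail [ 0.5567 -0.2586] 506 0.0011 handle n 368 dir-yaw 177.2 rmax 0.125 z 0.085
  File "pail.py", line 15, in <module>
```

View pics/c6.png

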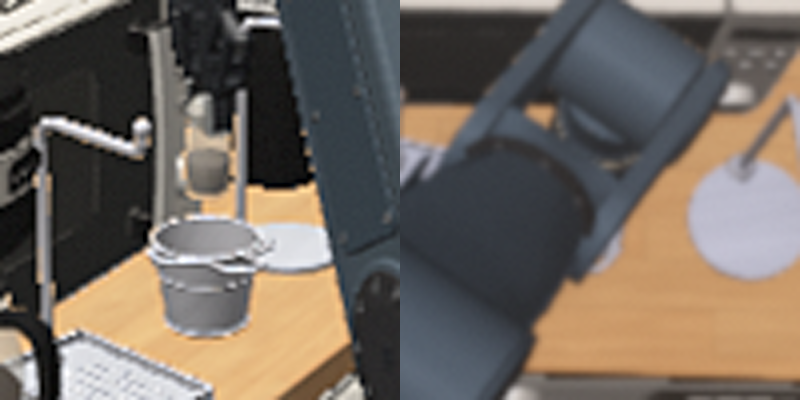

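The shaker hangs at (208,165) above the pail mouth at (208,240), centred to within 5 mm. I correct that offset and lower it.

```bash
python3 -m crank '[{"dp":[0.2,-0.18,-0.3],"angular":[0,0,0]},{"dp":[0,0,-0.6],"angular":[0,0,0]},{"dp":[0,0,-0.8],"angular":[0,0,0]},{"dp":[0,0,-0.8],"angular":[0,0,0]},{"dp":[0,0,-0.7],"angular":[0,0,0]},{"dp":[0,0,-0.4],"angular":[0,0,0]},{"dp":[0,0,-0.2],"angular":[0,0,0]},{"dp":[0,0,0],"angular":[0,0,0]}]' 1 45
python3 st.py
```

```text
t: 16.4
tcp_pos: [0.5627, -0.2574, 0.0862]
tool_rot: [0.887, 0.461, -0.0, -0.0]
force: [-0.7, -0.4, 0.1]
finger_gap: 0.37
gripper_force: 44.4
t 16.4 tcp [ 0.5627 -0.2574  0.0862] yawx 54.96 z [-0.001  0.001 -1.   ] q [-0.609  0.731  1.568  0.     0.843  0.002] F [-0.7 -0.4  0.1] gap 0.37 gf 44.4
```

```bash
python3 -m crank '[{"dp":[0,0,-0.14],"angular":[0,0,0]},{"dp":[0,0,0],"angular":[0,0,0]}]'
python3 -m crank '[{"dp":[0,0,-0.06],"angular":[0,0,0]},{"dp":[0,0,0],"angular":[0,0,0]}]'
```

```text
t: 16.6
tcp_pos: [0.5631, -0.2577, 0.0832]
tool_rot: [0.887, 0.461, 0.0, 0.0]
force: [-0.4, -0.1, -1.0]
finger_gap: 0.372
gripper_force: 44.4
t: 16.8
tcp_pos: [0.5629, -0.2576, 0.0813]
tool_rot: [0.887, 0.461, 0.0, 0.0]
force: [-0.0, -0.1, -1.9]
finger_gap: 0.373
gripper_force: 44.4
```

```bash
python3 -m crank '[{"dp":[0,0,-0.05],"angular":[0,0,0]},{"dp":[0,0,0],"angular":[0,0,0]}]'
python3 -m crank '[{"dp":[0,0,0],"angular":[0,0,0]},{"dp":[0,0,0],"angular":[0,0,0]},{"dp":[0,0,0],"angular":[0,0,0]},{"dp":[0,0,0.2],"angular":[0,0,0]},{"dp":[0,0,0.7],"angular":[0,0,0]},{"dp":[0,0,1],"angular":[0,0,0]},{"dp":[0,0,1],"angular":[0,0,0]},{"dp":[0,0,1],"angular":[0,0,0]},{"dp":[-1,0.2,0.5],"angular":[0,0,0]},{"dp":[-1,0.5,0],"angular":[0,0,-8]},{"dp":[-1,1,0],"angular":[0,0,-8]},{"dp":[-0.9,1,0],"angular":[0,0,-8]},{"dp":[-0.5,1,0],"angular":[0,0,-8]},{"dp":[0,1,0],"angular":[0,0,-8]},{"dp":[0,0,0],"angular":[0,0,0]}]' 0.5
python3 st.py
python3 - <<'E'
from h import *
t=snap('top');s=snap('scene')
a=t['image'][150:270,300:460];b=s['image'][180:280,270:370]
cv2.imwrite('pics/c7.png',np.hstack([cv2.resize(a,(400,300)),cv2.resize(b,(300,300))]))
E
sed -i 's/&(W\[:,2\]<.11)\]/\&(W[:,2]<.11)\&(W[:,0]<p[0]-.02)]/' pail.py; python3 pail.py 2>&1|grep handle
```

```text
t: 17.0
tcp_pos: [0.5631, -0.2577, 0.08]
tool_rot: [0.887, 0.461, 0.0, 0.0]
force: [0.9, -0.1, 2.0]
finger_gap: 0.373
gripper_force: 44.6
t: 18.5
tcp_pos: [0.4289, -0.1132, 0.2118]
tool_rot: [0.991, 0.131, -0.001, -0.001]
force: [-0.2, -0.7, -0.6]
finger_gap: 0.498
gripper_force: 0.0
t 18.5 tcp [ 0.4289 -0.1132  0.2118] yawx 15.02 z [-0.002  0.002 -1.   ] q [-5.11e-01  3.45e-01  1.91e+00  1.00e-03  8.89e-01  7.96e-01] F [-0.2 -0.7 -0.6] gap 0.498 gf 0.0
```

View pics/c7.png

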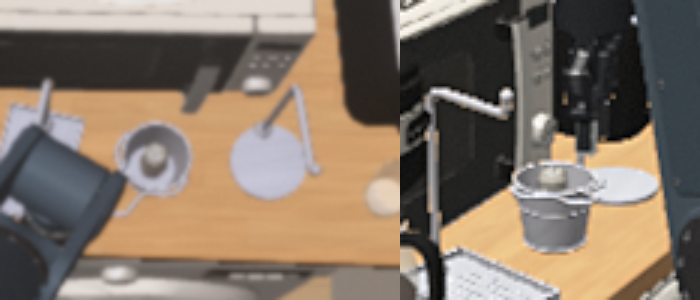

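The shaker stands cap up in the pail (left crop (152,157), right crop (550,180)), with the handle still folded. Next I measure the handle and fit the arm geometry to plan the raise.

```bash
python3 pail.py 2>&1|grep -v cam|tail -4
python3 - <<'E'
from m import *
W=cloud(L('scene')).reshape(-1,3)
for n in('scene','top'):
    W=cloud(L(n)).reshape(-1,3)
    H=W[(W[:,2]>.065)&(W[:,2]<.115)&(W[:,0]>.42)&(W[:,0]<.515)&(W[:,1]>-.28)&(W[:,1]<-.15)]
    print(n,len(H),H[np.argsort(H[:,0])][::max(1,len(H)//25)].round(3).tolist())
# kinematics fit: planar
D=np.array([eval(l) for l in open('log.txt')]);q=D[:,:6];p=D[:,6:]
from scipy.optimize import least_squares
def fk(k,q):
    a,d,h,L2,L3,o3,Lt=k
    s2=q[:,1];s3=s2+q[:,2];s5=s3+q[:,4]
    r=a+L2*np.sin(s2)+L3*np.sin(s3)+o3*np.cos(s3)+Lt*np.sin(s5)
    z=h+L2*np.cos(s2)+L3*np.cos(s3)-o3*np.sin(s3)+Lt*np.cos(s5)
    c,s=np.cos(q[:,0]),np.sin(q[:,0]);return np.c_[r*c-d*s,r*s+d*c,z]
R=lambda k:(fk(k,q)-p).ravel()
best=least_squares(R,[0,.11,.2,.4,.4,0,.25],x_scale=.1)
print(best.x.round(4),abs(R(best.x)).max())
E
```

```text
File "rail.py", line 19, in rails
    e0,e1=ce[:2]+d*p.min(),ce[:2]+d*p.max()
          ~~~~~~^~~~~~~~~~
ValueError: operands could not be broadcast together with shapes (2,3) (3,3) 
scene 54 [[0.47, -0.195, 0.094], [0.471, -0.191, 0.092], [0.473, -0.213, 0.09], [0.474, -0.209, 0.088], [0.477, -0.194, 0.093], [0.478, -0.222, 0.089], [0.482, -0.19, 0.09], [0.484, -0.193, 0.092], [0.487, -0.224, 0.086], [0.49, -0.191, 0.091], [0.492, -0.226, 0.088], [0.493, -0.229, 0.083], [0.495, -0.186, 0.088], [0.5, -0.268, 0.078], [0.501, -0.263, 0.08], [0.503, -0.252, 0.079], [0.503, -0.267, 0.074], [0.504, -0.195, 0.086], [0.505, -0.276, 0.078], [0.506, -0.197, 0.089], [0.508, -0.195, 0.089], [0.51, -0.198, 0.083], [0.512, -0.248, 0.075], [0.513, -0.263, 0.077], [0.513, -0.25, 0.078], [0.514, -0.251, 0.066], [0.514, -0.245, 0.068]]
top 55 [[0.474, -0.207, 0.102], [0.476, -0.198, 0.094], [0.477, -0.205, 0.088], [0.479, -0.197, 0.098], [0.48, -0.211, 0.093], [0.48, -0.215, 0.09], [0.482, -0.219, 0.084], [0.485, -0.215, 0.086], [0.488, -0.218, 0.088], [0.493, -0.222, 0.081], [0.495, -0.229, 0.086], [0.5, -0.226, 0.082], [0.502, -0.232, 0.085], [0.505, -0.235, 0.088], [0.506, -0.237, 0.071], [0.508, -0.257, 0.077], [0.508, -0.267, 0.077], [0.508, -0.235, 0.09], [0.509, -0.264, 0.073], [0.51, -0.278, 0.069], [0.51, -0.26, 0.083], [0.511, -0.247, 0.076], [0.512, -0.267, 0.078], [0.512, -0.271, 0.076], [0.512, -0.257, 0.073], [0.513, -0.275, 0.07], [0.514, -0.263, 0.081], [0.514, -0.253, 0.079]]
[0.     0.111  0.2742 0.588  0.3917 0.1141 0.2797] 0.0001911967980066237
```

```bash
python3 -m crank '[{"dp":[0.3,-0.5,0],"angular":[0,0,-7]},{"dp":[0.3,-0.5,0],"angular":[0,0,-7]},{"dp":[0.3,-0.5,-0.2],"angular":[0,0,-7]},{"dp":[0.3,-0.5,-0.3],"angular":[0,0,-7]},{"dp":[0.3,-0.5,-0.4],"angular":[0,0,-7]},{"dp":[0.3,-0.4,-0.4],"angular":[0,0,-7]},{"dp":[0.3,-0.37,-0.3],"angular":[0,0,-7]},{"dp":[0,0,0],"angular":[-4,-5.9,0]},{"dp":[0,0,0],"angular":[-4,-5.9,0]},{"dp":[0,0,0],"angular":[0,0,0]},{"dp":[0,0,0],"angular":[0,0,0]}]' 0
python3 st.py
python3 - <<'E'
from h import *
t=snap('top');s=snap('scene')
W=cloud(s).reshape(-1,3)
H=W[(W[:,2]>.065)&(W[:,2]<.1)&(W[:,0]>.45)&(W[:,0]<.53)&(W[:,1]>-.28)&(W[:,1]<-.15)]
e=np.array([-.829,.559]);n=np.array([.559,.829])
P=np.array([.562,-.2585]);d=(H[:,:2]-P)@e;o=(H[:,:2]-P)@n
k=(d>.06)&(d<.115);print(np.c_[d,o,H[:,2]][k].round(3).tolist())
E
```

```text
t: 19.7
tcp_pos: [0.4941, -0.2157, 0.1636]
tool_rot: [0.949, -0.291, 0.118, 0.037]
force: [0.6, 0.7, 0.6]
finger_gap: 1.003
gripper_force: 0.0
t 19.7 tcp [ 0.4941 -0.2157  0.1636] yawx -34.04 z [ 0.203 -0.138 -0.969] q [-0.622  0.477  1.9    0.012  0.516  1.533] F [0.6 0.7 0.6] gap 1.003 gf 0.0
[[0.06, -0.017, 0.081], [0.077, -0.012, 0.088], [0.066, -0.014, 0.08], [0.075, -0.013, 0.084], [0.085, -0.012, 0.088], [0.089, -0.014, 0.089], [0.092, -0.016, 0.09], [0.067, 0.02, 0.083], [0.076, 0.021, 0.087], [0.079, 0.019, 0.088], [0.102, -0.007, 0.092], [0.096, -0.014, 0.088], [0.081, 0.023, 0.085], [0.086, 0.022, 0.088], [0.097, 0.023, 0.092], [0.091, 0.017, 0.088], [0.099, 0.017, 0.092], [0.098, 0.013, 0.09], [0.104, 0.012, 0.093], [0.104, 0.009, 0.092], [0.108, 0.007, 0.093], [0.109, 0.004, 0.093], [0.105, -0.002, 0.09], [0.109, -0.004, 0.092], [0.092, 0.021, 0.086], [0.09, 0.016, 0.085], [0.098, 0.017, 0.088], [0.099, 0.013, 0.088], [0.104, 0.012, 0.089], [0.107, 0.01, 0.09], [0.113, 0.005, 0.092], [0.11, 0.0, 0.09]]
```

```bash
python3 -m crank '[{"dp":[-0.03,0.17,-0.5],"angular":[0,0,0]},{"dp":[0,0,-0.8],"angular":[0,0,0]},{"dp":[0,0,-0.8],"angular":[0,0,0]},{"dp":[0,0,-0.4],"angular":[0,0,0]},{"dp":[0,0,0],"angular":[0,0,0]},{"dp":[0,0,0],"angular":[0,0,0]}]' 0
python3 st.py
```

```text
t: 20.4
tcp_pos: [0.4941, -0.2104, 0.0886]
tool_rot: [0.949, -0.29, 0.119, 0.037]
force: [0.8, -0.4, 0.6]
finger_gap: 0.999
gripper_force: 0.0
t 20.4 tcp [ 0.4941 -0.2104  0.0886] yawx -34.03 z [ 0.205 -0.139 -0.969] q [-0.613  0.623  1.955  0.014  0.314  1.539] F [ 0.8 -0.4  0.6] gap 0.999 gf 0.0
```

```bash
python3 -m crank '[{"dp":[0,0,0],"angular":[0,0,0]},{"dp":[0,0,0],"angular":[0,0,0]},{"dp":[0,0,0],"angular":[0,0,0]},{"dp":[0,0,0],"angular":[0,0,0]},{"dp":[0,0,0],"angular":[0,0,0]},{"dp":[0,0,0],"angular":[0,0,0]},{"dp":[0,0,0],"angular":[0,0,0]}]' 1 20
python3 st.py
python3 -m crank '[{"dp":[0.04,-0.03,0.2],"angular":[0.9,1.3,0]},{"dp":[0.04,-0.03,0.2],"angular":[0.9,1.35,0]},{"dp":[0.07,-0.045,0.2],"angular":[0.9,1.3,0]},{"dp":[0.07,-0.045,0.2],"angular":[0.9,1.35,0]},{"dp":[0,0,0],"angular":[0,0,0]}]'
python3 st.py
```

```text
t: 21.1
tcp_pos: [0.4928, -0.2094, 0.0888]
tool_rot: [0.949, -0.29, 0.119, 0.037]
force: [-2.8, 0.8, 6.1]
finger_gap: 0.459
gripper_force: 20.0
t 21.1 tcp [ 0.4928 -0.2094  0.0888] yawx -34.03 z [ 0.204 -0.138 -0.969] q [-0.613  0.622  1.958  0.014  0.313  1.539] F [-2.8  0.8  6.1] gap 0.459 gf 20.0
t: 21.6
tcp_pos: [0.5005, -0.2148, 0.1127]
tool_rot: [0.954, -0.292, 0.066, 0.02]
force: [0.3, -0.2, -2.1]
finger_gap: 0.453
gripper_force: 20.8
t 21.6 tcp [ 0.5005 -0.2148  0.1127] yawx -34.04 z [ 0.114 -0.077 -0.99 ] q [-0.612  0.592  1.846  0.004  0.565  1.55 ] F [ 0.3 -0.2 -2.1] gap 0.453 gf 20.8
```

```bash
cat > chk.py <<'E'
from m import *
from rail import least_squares
def wall(s,x0):
    W=cloud(s).reshape(-1,3);Q=W[(np.hypot(W[:,0]-x0[0],W[:,1]-x0[1])<.06)&(W[:,2]>.02)&(W[:,2]<.14)]
    # outer cone only, free z0
    f=lambda p:np.hypot(Q[:,0]-p[0]-p[3]*(Q[:,2]-.074),Q[:,1]-p[1]-p[4]*(Q[:,2]-.074))-(.036+.011*(Q[:,2]-p[2])/.08)
    p=least_squares(f,[*x0,0,0,0],loss='soft_l1',f_scale=.0015).x;return p.round(4)
import sys
x0=eval(sys.argv[1]) if len(sys.argv)>1 else (.562,-.2585)
a=L('scene');b=snap('scene')
d=lambda s:s['image'].astype(int)
print('before',wall(a,x0),'now',wall(b,x0))
df=np.abs(d(a)-d(b)).sum(2)[225:265,292:330];print('img diff wall',np.median(df),np.percentile(df,90))
E
sed -i 's/^rails()/#rails()/' rail.py
python3 chk.py
```

```text
before [ 0.5572 -0.2592  0.0114  0.0146 -0.0108] now [ 0.5586 -0.2592  0.0095  0.0163 -0.0009]
img diff wall 7.0 233.10000000000014
```

The pail stays put and the handle turns in the pads. I continue the arc.

```bash
python3 -m crank '[{"dp":[0.09,-0.06,0.18],"angular":[0.9,1.3,0]},{"dp":[0.09,-0.06,0.18],"angular":[0.9,1.3,0]},{"dp":[0.11,-0.075,0.165],"angular":[0.9,1.3,0]},{"dp":[0.11,-0.075,0.165],"angular":[0.9,1.3,0]},{"dp":[0.13,-0.09,0.14],"angular":[0.9,1.3,0]},{"dp":[0.13,-0.09,0.14],"angular":[0.9,1.3,0]},{"dp":[0.15,-0.1,0.12],"angular":[0.9,1.3,0]},{"dp":[0.15,-0.1,0.12],"angular":[0.9,1.3,0]},{"dp":[0,0,0],"angular":[0,0,0]}]'
python3 st.py; python3 chk.py
```

```text
t: 22.55
tcp_pos: [0.5289, -0.234, 0.1479]
tool_rot: [0.955, -0.293, -0.039, -0.013]
force: [-0.3, 0.1, -2.9]
finger_gap: 0.453
gripper_force: 20.9
t 22.55 tcp [ 0.5289 -0.234   0.1479] yawx -34.05 z [-0.067  0.048 -0.997] q [-6.100e-01  6.240e-01  1.584e+00  1.000e-03  1.017e+00  1.554e+00] F [-0.3  0.1 -2.9] gap 0.453 gf 20.9
before [ 0.5586 -0.2592  0.0095  0.0163 -0.0009] now [ 0.576  -0.2707  0.0311 -0.0166  0.0035]
img diff wall 34.0 269.0
```

```bash
python3 - <<'E'
from m import *
W=cloud(L('top')).reshape(-1,3)
k=(W[:,1]>-.42)&(W[:,1]<-.2)&(W[:,0]>.6)&(W[:,0]<.8)&(W[:,2]>.1);Q=W[k]
for x in np.arange(.6,.8,.02):
    z=Q[(Q[:,0]>x)&(Q[:,0]<x+.02),2];print(round(x,2),len(z),np.percentile(z,95).round(3) if len(z) else '')
E
python3 -m crank '[{"dp":[-0.17,0.12,0.3],"angular":[2.3,3.45,0]},{"dp":[-0.17,0.12,0.3],"angular":[2.3,3.45,0]},{"dp":[-0.17,0.12,0.2],"angular":[2.3,3.45,0]},{"dp":[-0.17,0.12,0.2],"angular":[2.3,3.45,0]},{"dp":[-0.17,0.12,0.1],"angular":[2.3,3.45,0]},{"dp":[-0.17,0.12,0.1],"angular":[2.3,3.45,0]},{"dp":[-0.17,0.12,0],"angular":[2.3,3.45,0]},{"dp":[-0.17,0.12,0],"angular":[2.3,3.45,0]},{"dp":[0,0,0],"angular":[0,0,0]},{"dp":[0,0,0],"angular":[0,0,0]}]'
python3 st.py; python3 chk.py '(.55,-.26)'
```

```text
0.6 33 0.23
0.62 147 0.245
0.64 30 0.246
0.66 1245 0.269
0.68 527 0.323
0.7 437 0.322
0.72 417 0.322
0.74 422 0.319
0.76 445 0.32
0.78 489 0.324
0.8 0 
t: 23.6
tcp_pos: [0.4871, -0.2044, 0.1838]
tool_rot: [0.904, -0.277, -0.311, -0.095]
force: [-0.7, 1.2, -3.2]
finger_gap: 0.453
gripper_force: 20.9
t 23.6 tcp [ 0.4871 -0.2044  0.1838] yawx -34.13 z [-0.51   0.343 -0.789] q [-0.605  0.764  1.331 -0.008  1.71   1.562] F [-0.7  1.2 -3.2] gap 0.453 gf 20.9
before [ 0.5758 -0.2709  0.0317 -0.023  -0.0042] now [  8.5762 -10.8414 -96.4428   0.3385   0.1332]
img diff wall 34.0 194.10000000000014
```

```bash
cat > pz.py <<'E'
from m import *
from scipy.optimize import least_squares
import sys
x0=eval(sys.argv[1])
from station import sense
g=sense()['tcp_pos']
s=snap('scene');W=cloud(s).reshape(-1,3)
Q=W[(np.hypot(W[:,0]-x0[0],W[:,1]-x0[1])<.055)&(W[:,2]>x0[2]+.015)&(W[:,2]<x0[2]+.07)]
def f(p):
    l=(Q[:,2]-x0[2]-.074);return np.hypot(Q[:,0]-p[0]-p[2]*l,Q[:,1]-p[1]-p[3]*l)-(.036+.011*(Q[:,2]-x0[2])/.08)
p=least_squares(f,[x0[0],x0[1],0,0],loss='soft_l1',f_scale=.0015).x
R=W[(np.hypot(W[:,0]-p[0],W[:,1]-p[1])<.05)&(np.hypot(W[:,0]-p[0],W[:,1]-p[1])>.04)&(W[:,2]<x0[2]+.11)]
A=W[(np.hypot(W[:,0]-p[0],W[:,1]-p[1])<.055)&(W[:,2]<.2)]
h=np.histogram(A[:,2],bins=np.arange(-.01,.2,.01))
c=p[:2]+[.005,0]
d=(g[:2]-c)@[-.829,.559]
print('pail@hinge (scene)',p.round(4),'corr',c.round(4),'grip ahead of hinge',d.round(4),'a from x',np.round(np.arcsin(np.clip((d-.005)/.085,-1,1)),2),'implied z0',np.round(g[2]+.002-.074-np.sqrt(max(.08515**2-d*d,0)),4))
print(h[0])
E
python3 pz.py '(.505,-.217,.027)'
```

```text
pail@hinge (scene) [ 0.5035 -0.2199  0.0596  0.0065] corr [ 0.5085 -0.2199] grip ahead of hinge 0.0263 a from x 0.25 implied z0 0.0313
[236  61   0  14  52  53  61  62  68 101 120 159  46  14  17  15  10  10
  26  45]
```

```bash
python3 -m crank '[{"dp":[0,0,-0.3],"angular":[0,0,0]},{"dp":[0,0,-0.4],"angular":[0,0,0]},{"dp":[0,0,-0.2],"angular":[0,0,0]},{"dp":[0,0,0],"angular":[0,0,0]}]'
python3 -m crank '[{"dp":[0,0,-0.1],"angular":[0,0,0]},{"dp":[0,0,0],"angular":[0,0,0]}]'|grep -E "tcp|force"
```

```text
t: 24.1
tcp_pos: [0.4865, -0.2041, 0.1569]
tool_rot: [0.903, -0.277, -0.313, -0.095]
force: [-0.2, 0.2, -2.1]
finger_gap: 0.457
gripper_force: 21.0
tcp_pos: [0.4861, -0.204, 0.1565]
force: [-2.6, 0.6, 7.1]
gripper_force: 21.4
```

```bash
python3 -m crank '[{"dp":[0.145,-0.097,0.035],"angular":[0,0,0]},{"dp":[0.145,-0.097,0.03],"angular":[0,0,0]},{"dp":[0,0,0],"angular":[0,0,0]}]'|grep -E "tcp|force"
python3 pz.py '(.505,-.217,.0)'
```

```text
tcp_pos: [0.4947, -0.2094, 0.1601]
force: [-4.3, 1.9, 10.8]
gripper_force: 21.6
pail@hinge (scene) [ 0.5085 -0.2245  0.0882 -0.0339] corr [ 0.5135 -0.2245] grip ahead of hinge 0.024 a from x 0.23 implied z0 0.0064
[138  47  58  56  63  63  70 108 128 111  29  12  19  13   9  14  36  44
  69  61]
```

```bash
python3 -m crank '[{"dp":[-0.03,0.02,-0.1],"angular":[0,0,0]},{"dp":[0,0,-0.08],"angular":[0,0,0]},{"dp":[0,0,0],"angular":[0,0,0]}]'|grep -E "tcp|force"
python3 pz.py '(.508,-.22,.0)'
```

```text
tcp_pos: [0.4925, -0.2086, 0.1564]
force: [-4.4, 1.1, 19.2]
gripper_force: 23.1
pail@hinge (scene) [ 0.5013 -0.2184  0.0058  0.046 ] corr [ 0.5063 -0.2184] grip ahead of hinge 0.0169 a from x 0.14 implied z0 0.0009
[126  81  54  54  57  65  91 118 163  76  18  11  16  12  13  21  40  56
  64  73]
```

```bash
python3 -m crank '[{"dp":[0.1,-0.067,-0.01],"angular":[0,0,0]},{"dp":[0.1,-0.067,-0.01],"angular":[0,0,0]},{"dp":[0,0,0],"angular":[0,0,0]}]'|grep -E "tcp|force"
python3 pz.py '(.508,-.22,.0)'
```

```text
tcp_pos: [0.4995, -0.2136, 0.1552]
force: [-4.6, 0.5, 15.9]
gripper_force: 23.4
pail@hinge (scene) [ 0.5012 -0.2182  0.0121  0.05  ] corr [ 0.5062 -0.2182] grip ahead of hinge 0.0081 a from x 0.04 implied z0 -0.0016
[121  86  58  52  62  68  85 117 169  69  20   9  19  11  14  24  41  44
  72  71]
```

```bash
python3 -m crank '[{"dp":[0,0,0],"angular":[-1.7,-2.5,0]},{"dp":[0,0,0],"angular":[-1.7,-2.5,0]},{"dp":[0,0,0],"angular":[-1.7,-2.5,0]},{"dp":[0,0,0],"angular":[-1.7,-2.5,0]},{"dp":[0,0,0],"angular":[0,0,0]}]'|grep -E "tcp|force|rot"
python3 pz.py '(.508,-.22,.0)'
```

```text
tcp_pos: [0.5003, -0.2133, 0.1524]
tool_rot: [0.932, -0.286, -0.215, -0.065]
force: [-3.5, 0.6, 5.7]
gripper_force: 21.3
pail@hinge (scene) [ 0.502  -0.2183  0.0147  0.0381] corr [ 0.507  -0.2183] grip ahead of hinge 0.0083 a from x 0.04 implied z0 -0.0043
[130  84  47  60  56  69  78 130 156  67  20  15  17  10  16  32  45  40
  59  82]
```

```bash
python3 -m crank '[{"dp":[0,0,-0.03],"angular":[-2.2,-3.3,0]},{"dp":[0,0,-0.03],"angular":[-2.2,-3.3,0]},{"dp":[0,0,-0.02],"angular":[-2.2,-3.3,0]},{"dp":[0,0,0],"angular":[-2.2,-3.3,0]},{"dp":[0,0,0],"angular":[-2.2,-3.3,0]},{"dp":[0,0,0],"angular":[0,0,0]}]'|grep -E "tcp|force|rot"
python3 pz.py '(.508,-.22,.0)'
```

```text
tcp_pos: [0.5003, -0.2131, 0.1487]
tool_rot: [0.955, -0.293, -0.051, -0.016]
force: [-3.1, 0.3, 6.2]
gripper_force: 21.1
pail@hinge (scene) [ 0.5015 -0.2189 -0.0061  0.0207] corr [ 0.5065 -0.2189] grip ahead of hinge 0.0083 a from x 0.04 implied z0 -0.008
[129  76  53  56  58  63  88 132 165  60  16  13  17  11  18  42  36  44
  48  84]
```

Handle is upright, with the pail and shaker standing. I firm up the grip, lift, and carry to the serving rail's free end.

```bash
python3 -m crank '[{"dp":[0,0,0],"angular":[0,0,0]},{"dp":[0,0,0],"angular":[0,0,0]},{"dp":[0,0,0.2],"angular":[0,0,0]},{"dp":[0,0,0.4],"angular":[0,0,0]},{"dp":[0,0,0.6],"angular":[0,0,0]},{"dp":[0,0,0.8],"angular":[0,0,0]},{"dp":[0,0,0.8],"angular":[0,0,0]},{"dp":[0,0,0.5],"angular":[0,0,0]},{"dp":[0,0,0.2],"angular":[0,0,0]},{"dp":[0,0,0],"angular":[0,0,0]}]' 1 55
python3 st.py; python3 pz.py '(.508,-.22,.1)'
```

```text
t: 27.55
tcp_pos: [0.5021, -0.2145, 0.2541]
tool_rot: [0.955, -0.293, -0.049, -0.015]
force: [-0.1, 0.5, -2.5]
finger_gap: 0.434
gripper_force: 55.4
t 27.55 tcp [ 0.5021 -0.2145  0.2541] yawx -34.11 z [-0.085  0.058 -0.995] q [-6.080e-01  4.540e-01  1.558e+00 -1.000e-03  1.233e+00  1.558e+00] F [-0.1  0.5 -2.5] gap 0.434 gf 55.4
pail@hinge (scene) [ 0.5048 -0.2215  0.0062  0.0211] corr [ 0.5098 -0.2215] grip ahead of hinge 0.0103 a from x 0.06 implied z0 0.0975
[284  71   0   0   0   0   0   0   0   0   0  38  56  58  61  66  75 101
 148 133]
```

```bash
python3 -m crank '[{"dp":[-0.1,-0.2,0],"angular":[0,0,2]},{"dp":[-0.2,-0.5,0],"angular":[0,0,3]},{"dp":[-0.25,-0.7,0],"angular":[0,0,4]},{"dp":[-0.25,-0.8,0],"angular":[0,0,4]},{"dp":[-0.25,-0.8,0],"angular":[0,0,4]},{"dp":[-0.25,-0.8,0],"angular":[0,0,4]},{"dp":[-0.25,-0.8,0],"angular":[0,0,4]},{"dp":[-0.25,-0.8,0],"angular":[0,0,4]},{"dp":[-0.2,-0.8,0],"angular":[0,0,4]},{"dp":[-0.1,-0.7,0],"angular":[0,0,4]},{"dp":[-0.1,-0.5,0],"angular":[0,0,3]},{"dp":[0,-0.2,0],"angular":[0,0,2.1]},{"dp":[0,0,0],"angular":[0,0,0]},{"dp":[0,0,0],"angular":[0,0,0]},{"dp":[0,0,0],"angular":[0,0,0]}]'
python3 st.py
python3 - <<'E'
from h import *
t=snap('top');s=snap('scene')
import rail
for c in((0,),(1,),(0,1)):print(rail.fit([.56,-.4265,.14],c))
cv2.imwrite('pics/c8.png',np.hstack([cv2.resize(t['image'][170:270,360:460],(400,400),interpolation=cv2.INTER_CUBIC),cv2.resize(s['image'][150:270,300:420],(400,400),interpolation=cv2.INTER_CUBIC)]))
E
```

```text
t: 29.1
tcp_pos: [0.4352, -0.4411, 0.2525]
tool_rot: [0.996, 0.07, -0.053, 0.003]
force: [-0.3, 0.1, -2.9]
finger_gap: 0.437
gripper_force: 55.4
t 29.1 tcp [ 0.4352 -0.4411  0.2525] yawx 8.0 z [-0.105 -0.012 -0.994] q [-0.93   0.543  1.395 -0.097  1.258  0.533] F [-0.3  0.1 -2.9] gap 0.437 gf 55.4
(array([ 0.5631, -0.4257,  0.1314,  0.0011]), np.int64(103), np.float64(0.0016))
(array([ 0.558 , -0.4252,  0.1409,  0.0006]), np.int64(109), np.float64(0.0017))
(array([ 0.5588, -0.4257,  0.1493,  0.0008]), np.int64(211), np.float64(0.0018))
```

```bash
python3 -m crank '[{"dp":[0.15,-0.03,0],"angular":[0,0,0]},{"dp":[0.3,0.04,0],"angular":[0,0,0]},{"dp":[0.45,0.06,0],"angular":[0,0,0]},{"dp":[0.5,0.07,0],"angular":[0,0,0]},{"dp":[0.5,0.07,0],"angular":[0,0,0]},{"dp":[0.5,0.07,0],"angular":[0,0,0]},{"dp":[0.5,0.07,0],"angular":[0,0,0]},{"dp":[0.45,0.06,0],"angular":[0,0,0]},{"dp":[0.35,0.05,0],"angular":[0,0,0]},{"dp":[0.2,0.03,0],"angular":[0,0,0]},{"dp":[0.1,0.01,0],"angular":[0,0,0]},{"dp":[0,0,0],"angular":[0,0,0]},{"dp":[0,0,0],"angular":[0,0,0]}]'
python3 st.py
python3 - <<'E'
from h import *
t=snap('top');s=snap('scene')
cv2.imwrite('pics/c9.png',np.hstack([cv2.resize(t['image'][170:270,360:460],(400,400),interpolation=cv2.INTER_CUBIC),cv2.resize(s['image'][150:270,300:420],(400,400),interpolation=cv2.INTER_CUBIC)]))
E
```

```text
t: 30.5
tcp_pos: [0.5548, -0.4271, 0.2533]
tool_rot: [0.996, 0.069, -0.053, 0.003]
force: [-0.8, -0.2, -2.6]
finger_gap: 0.437
gripper_force: 55.6
t 30.5 tcp [ 0.5548 -0.4271  0.2533] yawx 7.97 z [-0.105 -0.014 -0.994] q [-0.781  0.661  1.158 -0.085  1.388  0.669] F [-0.8 -0.2 -2.6] gap 0.437 gf 55.6
```

```bash
python3 -m crank '[{"dp":[0,0,-0.3],"angular":[0,0,0]},{"dp":[0,0,-0.5],"angular":[0,0,0]},{"dp":[0,0,-0.4],"angular":[0,0,0]},{"dp":[0,0,-0.2],"angular":[0,0,0]},{"dp":[0,0,0],"angular":[0,0,0]}]'|grep -E "tcp|^force"
python3 -m crank '[{"dp":[0,0,-0.15],"angular":[0,0,0]},{"dp":[0,0,0],"angular":[0,0,0]}]'|grep -E "tcp|^force"
python3 -m crank '[{"dp":[0,0,-0.08],"angular":[0,0,0]},{"dp":[0,0,0],"angular":[0,0,0]}]'|grep -E "tcp|^force"
```

```text
tcp_pos: [0.5544, -0.4262, 0.2089]
force: [-0.3, 0.4, -3.5]
tcp_pos: [0.5553, -0.427, 0.2065]
force: [-0.3, 0.1, -3.3]
tcp_pos: [0.5556, -0.4273, 0.2048]
force: [0.9, -0.3, -2.8]
```

```bash
python3 -m crank '[{"dp":[0,0,-0.07],"angular":[0,0,0]},{"dp":[0,0,0],"angular":[0,0,0]}]'|grep -E "tcp|^force"
python3 -m crank '[{"dp":[0,0,-0.06],"angular":[0,0,0]},{"dp":[0,0,0],"angular":[0,0,0]}]'|grep -E "tcp|^force"
python3 - <<'E'
from h import *
t=snap('top');s=snap('scene')
cv2.imwrite('pics/c10.png',np.hstack([cv2.resize(t['image'][170:270,360:460],(400,400),interpolation=cv2.INTER_CUBIC),cv2.resize(s['image'][150:270,300:420],(400,400),interpolation=cv2.INTER_CUBIC)]))
E
```

```text
tcp_pos: [0.5558, -0.4282, 0.2034]
force: [0.2, -2.6, -0.1]
tcp_pos: [0.5559, -0.4284, 0.203]
force: [-0.2, -2.1, 5.7]
```

View pics/c10.png

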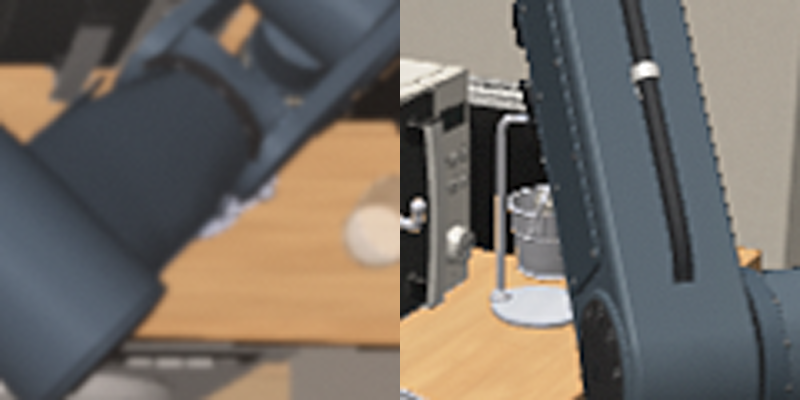

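The pail hangs at the serving stand (right crop (540,230)) with the shaker cap visible. The force shows the bow seated at the expected height, so I release and withdraw upwards.

```bash
python3 -m crank '[{"dp":[0,0,0],"angular":[0,0,0]},{"dp":[0,0,0],"angular":[0,0,0]},{"dp":[0,0,0],"angular":[0,0,0]},{"dp":[0,0,0],"angular":[0,0,0]},{"dp":[0,0,0],"angular":[0,0,0]},{"dp":[0,0,0.3],"angular":[0,0,0]},{"dp":[0,0,0.6],"angular":[0,0,0]},{"dp":[0,0,0.9],"angular":[0,0,0]},{"dp":[0,0,1],"angular":[0,0,0]},{"dp":[0,0,1],"angular":[0,0,0]},{"dp":[0,0,1],"angular":[0,0,0]},{"dp":[0,0,0.5],"angular":[0,0,0]},{"dp":[-1,0.5,0],"angular":[0,0,0]},{"dp":[-1,1,0],"angular":[0,0,0]},{"dp":[-1,1,0],"angular":[0,0,0]},{"dp":[-0.5,1,0],"angular":[0,0,0]},{"dp":[-0.5,1,0],"angular":[0,0,0]},{"dp":[0,1,0],"angular":[0,0,0]},{"dp":[0,1,0],"angular":[0,0,0]},{"dp":[0,1,0],"angular":[0,0,0]}]' 0
python3 -m crank '[{"dp":[0,1,0],"angular":[0,0,0]},{"dp":[0,1,0],"angular":[0,0,0]},{"dp":[0,1,0],"angular":[0,0,0]},{"dp":[0,1,0],"angular":[0,0,0]},{"dp":[0,0,0],"angular":[0,0,0]},{"dp":[0,0,0],"angular":[0,0,0]},{"dp":[0,0,0],"angular":[0,0,0]},{"dp":[0,0,0],"angular":[0,0,0]},{"dp":[0,0,0],"angular":[0,0,0]},{"dp":[0,0,0],"angular":[0,0,0]}]'|grep tcp
cat > fin.py <<'E'
from h import *
from scipy.optimize import least_squares
def pf(s,x0,z0=.052):
    W=cloud(s).reshape(-1,3);Q=W[(np.hypot(W[:,0]-x0[0],W[:,1]-x0[1])<.06)&(W[:,2]>z0+.02)&(W[:,2]<z0+.085)]
    f=lambda p:np.minimum(abs(np.hypot(Q[:,0]-p[0],Q[:,1]-p[1])-.036-.011*(Q[:,2]-z0)/.08),abs(np.hypot(Q[:,0]-p[0],Q[:,1]-p[1])-.033-.011*(Q[:,2]-z0)/.08))
    p=least_squares(f,x0,loss='soft_l1',f_scale=.002).x
    A=W[(np.hypot(W[:,0]-p[0],W[:,1]-p[1])<.05)];C=W[(np.hypot(W[:,0]-p[0],W[:,1]-p[1])<.03)&(W[:,2]>z0+.082)&(W[:,2]<z0+.11)]
    print('pail',p.round(4),len(Q),np.median(f(p)).round(4),'hist',np.histogram(A[:,2],bins=np.arange(0,.26,.02))[0],'capish',len(C),C.mean(0).round(3) if len(C) else '',C[:,2].max().round(3) if len(C) else '')
for n in('top','scene'):pf(snap(n,'f_%s.png'%n),(.558,-.427))
t=sense();print(t['t'],t['tcp_pos'])
E
python3 fin.py;python3 fin.py
```

```text
t: 34.0
tcp_pos: [0.4351, -0.2008, 0.3604]
tool_rot: [0.996, 0.069, -0.052, 0.004]
force: [0.8, -0.5, -1.7]
finger_gap: 0.995
gripper_force: 0.0
tcp_pos: [0.4353, -0.0825, 0.3594]
pail [ 0.5501 -0.4294] 352 0.0013 hist [155   0 116  79  75  86 171  45  23   5  12 104] capish 55 [ 0.546 -0.426  0.141] 0.147
pail [ 0.5451 -0.43  ] 487 0.0014 hist [193   0  45  99  96 141 168  19  18  20  23  71] capish 21 [ 0.538 -0.425  0.139] 0.146
35.1 [ 0.43528099 -0.08229371  0.35936658]
pail [ 0.548 -0.43 ] 374 0.0013 hist [142   0 114  70  82  84 179  40  28   5   8 104] capish 54 [ 0.544 -0.427  0.141] 0.148
pail [ 0.5416 -0.4308] 436 0.0016 hist [189   0  47  96  97 146 153  19  21  21  23  69] capish 24 [ 0.533 -0.423  0.139] 0.145
35.2 [ 0.43528035 -0.08210512  0.35938882]
```

It is still swinging slightly, so I let it settle and then check.

```bash
for i in 1 2; do python3 -m crank '[{"dp":[0,0,0],"angular":[0,0,0]},{"dp":[0,0,0],"angular":[0,0,0]},{"dp":[0,0,0],"angular":[0,0,0]},{"dp":[0,0,0],"angular":[0,0,0]},{"dp":[0,0,0],"angular":[0,0,0]},{"dp":[0,0,0],"angular":[0,0,0]},{"dp":[0,0,0],"angular":[0,0,0]},{"dp":[0,0,0],"angular":[0,0,0]},{"dp":[0,0,0],"angular":[0,0,0]},{"dp":[0,0,0],"angular":[0,0,0]},{"dp":[0,0,0],"angular":[0,0,0]},{"dp":[0,0,0],"angular":[0,0,0]},{"dp":[0,0,0],"angular":[0,0,0]},{"dp":[0,0,0],"angular":[0,0,0]},{"dp":[0,0,0],"angular":[0,0,0]},{"dp":[0,0,0],"angular":[0,0,0]},{"dp":[0,0,0],"angular":[0,0,0]},{"dp":[0,0,0],"angular":[0,0,0]},{"dp":[0,0,0],"angular":[0,0,0]},{"dp":[0,0,0],"angular":[0,0,0]}]' >/dev/null; python3 fin.py; done; python3 fin.py
```

```text
pail [ 0.5457 -0.4304] 380 0.0013 hist [126   0 101  76  83 105 175  37  29  10   7  99] capish 52 [ 0.542 -0.427  0.141] 0.147
pail [ 0.5418 -0.4303] 444 0.0017 hist [188   0  45  99 100 138 160  22  19  22  26  64] capish 20 [ 0.535 -0.424  0.14 ] 0.144
37.3 [ 0.4352758  -0.08192686  0.35944496]
pail [ 0.5437 -0.4302] 380 0.0014 hist [129   0  98  80  90 102 179  40  23   8   8  97] capish 61 [ 0.54  -0.427  0.14 ] 0.15
pail [ 0.5401 -0.4313] 395 0.0016 hist [179   0  41  94 108 139 153  19  18  14  22  64] capish 20 [ 0.531 -0.427  0.139] 0.143
39.4 [ 0.43529398 -0.08193072  0.35947762]
pail [ 0.5438 -0.4307] 371 0.0015 hist [127   1  96  81  93  96 174  44  23   8  12  96] capish 54 [ 0.541 -0.428  0.141] 0.15
pail [ 0.541  -0.4311] 398 0.002 hist [183   0  43  98 102 142 145  17  18  14  22  69] capish 21 [ 0.532 -0.425  0.139] 0.143
39.5 [ 0.43528948 -0.08194158  0.35946012]
```

```bash
python3 -c "
from station import order
print(order.sign_off())"
```

```text
the job is handed in; nothing more can be done
None
```

The pail, with the pepper shaker standing cap up in it, hangs on the serving rail and the job was handed in at about 39.5 s; it was still creeping about 1 mm/s towards the end stop, some 30 mm away, and I made no final check on the spice jar, tin and tumbler.

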